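# Reset the length stop of the tile-cutting board

## Task

The sliding stop on the clay tile-cutting board has to be set for the next batch of tiles. Swing its clamp lever open, slide the stop along the rail until its pointer lines up with the arrow-shaped brass clip (not the round one), then swing the lever fully back to lock the stop there.

Things in the scene. Friction and masses are not known exactly. Their poses are not given: they have to be found in the camera images.
- stop_grip (a point): Sliding aluminium stop on the rail of a white board; saddle 92 x 56 mm, top 52 mm above the table. On it an upright grip fin, 36 (x) x 16 mm (y), up to 104 mm; point: centre of the fin's top. Axes turn with the board: y along the rail (travel 260 mm), x away from the robot. Pointer and fin share y: at the mark, the arrow tip has y = 0 here. Slides at about 8 N unclamped; the clamp holds it.
- clamp_knob (a point): Upright round black knob, 24 mm across, 53 mm tall (lowest 10 mm a narrower neck), on the free end of the stop's flat clamp lever (14 mm wide, top 62 mm above the table). Point: centre of the knob's top, 114 mm above the table. The lever's vertical pivot is 71 mm in +x from the fin's centre (stop axes, same y), 75 mm from the knob. Own y axis: from pivot to knob.
- clamp (a joint): Lever angle, rad. 0 = locked: lever along the rail, knob in +y of the pivot (stop axes). Grows as it swings clockwise seen from above, the knob going to +x, away from the robot, to the end stop at 1.4 (open, across the rail). Turning takes 3 to 5 N at the knob. Below about 0.4 a cam grips the rail. The lever stays where left.
- arrow_mark (a point): Tip of the arrow-shaped brass clip, fixed on the steel rule along the robot's side of the board: flat, 6 mm thick, with a triangular head 40 mm wide pointing at the rail. This point: the tip, top face, 26 mm above the table; axes parallel to the stop's. A plain round brass clip, 34 mm across, elsewhere on the rule is not the mark.

How it is judged:
By the outcome, as a careful person would: the job done as asked, in the order asked, and still so for the second after the job is handed in, with the robot touching nothing.
It also fails if it takes over 61 s, if anything falls off the work surface, if the arm or the gripper's body presses on something with over 40 N, if the wrist force passes 120 N, or if a joint passes its speed limit or range.

## Robot

A 6-joint arm with a two-finger parallel gripper is mounted at the origin on the work surface. World frame = base frame: x ahead of the robot, y to its left, z up, the work surface at z = 0. Lengths are in m, angles in rad, forces in N, time in s.
With the tool pointing down it reaches from about 0.3 to 0.775 m from the base axis. Payload 14.6 kg.
Tool frame: the origin (TCP) lies on the centre line of the jaws, within the pads' length; the fingertips stand ctrl.tcp_to_tips ahead of it and the grasp point (between the pads) lies 2 mm behind it (ctrl.tcp_to_tips is the distance from the TCP to the fingertips, in m); z points along the fingers, y is the line along which they close (so a half turn about z gives the same grasp; the last joint's range is limited). The gripper opens to 94 mm and grips with 3 to 60 N. Pads are 16 mm wide; open, the fingers measure 119 mm over their backs; the gripper's body (75 mm by 177 mm) begins 78 mm behind the grasp point.
Start: joints at [-1.232, 0.3, 1.521, -0, 1.321, -0.067], TCP at [0.217, -0.505, 0.222] pointing down, gripper open.
Joint ranges: [-3.03, 3.03], [-0.79, 2.21], [0.23, 2.52], [-1.04, 4.18], [0, 3.07], [-2.55, 2.55]. Speed limits (rad/s): [2.22, 2.22, 2.57, 3.14, 3.14, 3.14].

## Interface

Orientations are given as [roll, pitch, yaw] about the fixed x, y, z axes, in that order (R = Rz(yaw) Ry(pitch) Rx(roll)).
In Python, from station import telemetry, viewer, hand_in, ctrl gives the robot as it stands.
- The arm moves only by the tool step_arm, never from a script. Its argument "plan" is a list of rows, each an object of numbers: "dx", "dy", "dz": the shift along the tool's x, y, z scaled (see below); "rx", "ry", "rz": the turn, a rotation vector about the tool's x, y, z scaled (see below); "claw": the closure, from 0 (fully open) to 1 (shut). In form: [{"dx": .., "dy": .., "dz": .., "rx": .., "ry": .., "rz": .., "claw": ..}, ...]. A call has 1 to 10 rows; each row shifts and turns the commanded pose from where the row before left it, along the tool's axes as they then stand; what a row does not reach is not made up. The controller multiplies each number of a shift by 0.1 m and each number of a turn by 90 degrees. A row lasts 1/10 s, in which the tool goes at most 50 mm and 8.59 degrees, less where a joint would pass 70% of its speed; a pose out of reach is approached as far as the arm can. A call with a number of a shift or a turn outside -1 to 1 is refused whole. A call with a gripper value outside its range is refused whole. The fingers move at their own pace and stop on an object; "grip_force" is the grip in N (left out, the last holds). Time passes only in rows, so rows that do not move let the fingers close. It gives the time, the measured TCP pose, the force, the opening and the grip force at its end, in the units of the state.
- telemetry.get_obs(): the state, without advancing time (a new reading comes with each control period).
- viewer.camera(name): name is "scene" or "top" or "wrist"; returns a dict with "img" (480x640x3 uint8, red, green, blue), "z_map" (480x640 float32, m along the optical axis (not along the pixel's ray), 0 where there is no reading), "fx", "fy", "cx", "cy" (pixels), "R" (3x3) and "t" (3): a world point X has camera coordinates R X + t; the wrist camera has in their place "tool_from_camera" (4x4, takes a point from camera to tool coordinates, whose origin is the TCP and whose axes are the flange's). Camera axes: x right, y down, z forward; pixel columns grow to the right and rows downward; lengths in m; the calibration is good to about 2 mm. A picture is of the moment at which its call begins: read the wrist's pose just before it.
- hand_in(): hands the job in; it is judged then, once.
Trained networks look in a picture, given as the dict that the camera call returned (one of the last four; its "shot" number tells which), for a name from the list of things; names that differ only in an ending like _2 or _b are one class to them, and where a whole thing is asked for, a point or a joint stands for the part that bears it (a point fixed in the world has none). Each returns a list of dicts, best first, with "score" (0 to 1); they miss things now and then, are a little off and sometimes report something else, mostly with a low value. They report only what shows in the picture. A call takes as long as a camera call.
- viewer.recognise(target, picture): "rect" ([left, top, right, bottom] in pixels, round what is visible of it).
The state is a dict: "time_s": time; "qpos": joint angles; "joint_vel": joint speeds; "tau": joint torques, N m; "ee_pos": TCP position; "eef_rot": TCP orientation; "force": force on the tool from outside, world axes, zero at the start; "moment": the same for the moment, N m; "grip_width": finger opening in m; "grip_force": force on a finger pad.
Only numpy, scipy, OpenCV 4.12 (cv2) and the standard library are available. Lean on these libraries where they do the work, as an engineer would, in place of code of your own. Each camera call takes 0.05 s, during which the arm holds its last target. There are 200 camera calls.

## Working session

There is one attempt and no reset: what is moved stays moved. The work goes in short steps, Python scripts to look and compute and a tool call to move; the robot and the scene stay as the last step left them, time stands still between calls to the robot, and variables do not carry over. Pictures are saved under pics/ and viewed, at most 12 in all, crops included, and the job is handed in when it is done.

Besides the shell and the picture viewer there is one more tool, called after ">>>" as name([rows], argument=value, ...), one row to a line, values as JSON. step_arm: Moves the arm, as the interface text tells. Shifts and turns lie within -1 to 1; 1 stands for 0.1 m of shift or 90 degrees of turn. Its arguments: {"type":"object","properties":{"plan":{"type":"array"},"grip_force":{"type":"number"}},"required":["plan"]}

```bash
mkdir -p pics
cat > h.py <<'E'
import numpy as np, cv2
from station import telemetry, viewer, hand_in, ctrl
def world(p,u,v,z=None):
    """pixel -> world; with z: intersect ray with plane z, else depth"""
    r=np.array([(u-p["cx"])/p["fx"],(v-p["cy"])/p["fy"],1.0])
    R=np.array(p["R"]);t=np.array(p["t"])
    if z is None:
        d=p["z_map"][int(round(v)),int(round(u))]
        return R.T@(r*d-t)
    c=-R.T@t; d=R.T@r
    return c+d*(z-c[2])/d[2]
def save(p,name,box=None,scale=1):
    im=p["img"][:,:,::-1]
    if box: im=im[box[1]:box[3],box[0]:box[2]]
    im=cv2.resize(im,None,fx=scale,fy=scale,interpolation=cv2.INTER_CUBIC)
    cv2.imwrite("pics/"+name+".png",im)
E
python3 - <<'E'
from h import *
o=telemetry.get_obs();print(o["time_s"],o["ee_pos"],o["eef_rot"],ctrl.tcp_to_tips,o["grip_width"])
for n in("top","scene"):
    p=viewer.camera(n);save(p,n+"0")
    print(n,p["fx"],p["cx"],p["cy"],np.round(p["R"],3).tolist(),np.round(p["t"],3))
    for k in("stop_grip","clamp_knob","clamp","arrow_mark"):
        print(k,[(np.round(d["rect"]).tolist(),round(d["score"],2)) for d in viewer.recognise(k,p)[:3]])
E
```

```text
0.0 [ 0.21703653 -0.50509706  0.22188257] [-3.14041313e+00 -1.13334774e-04  4.05796342e-01] 0.017 0.09408714142142052
top 603.4349345949906 316.26135197312584 236.7309289339824 [[0.014, -1.0, -0.024], [-0.996, -0.011, -0.093], [0.093, 0.025, -0.995]] [0.023 0.48  0.719]
stop_grip [([243.0, 154.0, 345.0, 272.0], 0.73)]
clamp_knob [([246.0, 154.0, 332.0, 188.0], 0.57)]
clamp [([244.0, 153.0, 334.0, 189.0], 0.82)]
arrow_mark [([369.0, 274.0, 402.0, 316.0], 0.81), ([244.0, 155.0, 331.0, 184.0], 0.28)]
scene 611.0900333490113 323.1815888626844 225.83211498770427 [[0.676, 0.737, 0.005], [0.598, -0.545, -0.588], [-0.43, 0.4, -0.809]] [-0.341 -0.234  1.047]
stop_grip [([301.0, 201.0, 415.0, 301.0], 0.89)]
clamp_knob [([353.0, 204.0, 418.0, 274.0], 0.58)]
clamp [([352.0, 198.0, 418.0, 272.0], 0.77)]
arrow_mark [([233.0, 233.0, 260.0, 258.0], 0.97), ([354.0, 204.0, 417.0, 274.0], 0.58)]
```

View pics/top0.png

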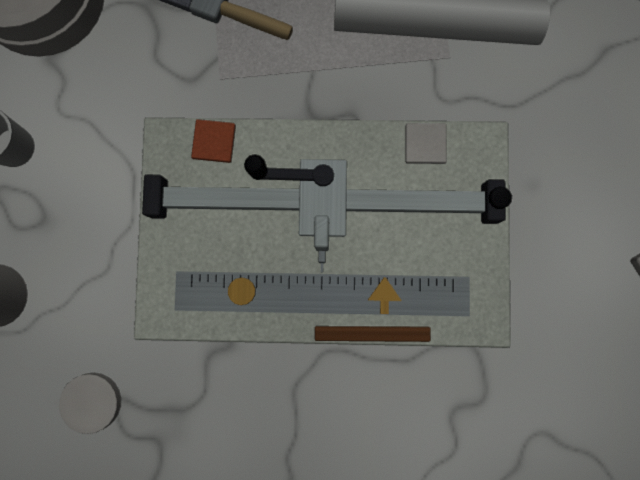

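View pics/scene0.png

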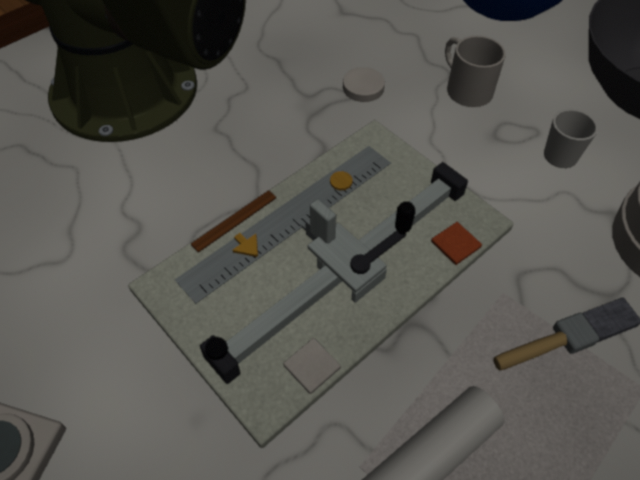

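The top view shows the stop at about (322,200), the knob at (256,166), the arrow tip at (385,277) and the round clip at (241,291). So the stop has to go right, towards -y. Next I'll measure these from depth.

```bash
cat >> h.py <<'E'
def cloud(p):
    v,u=np.mgrid[0:480,0:640]; d=p["z_map"]
    c=np.stack([(u-p["cx"])/p["fx"]*d,(v-p["cy"])/p["fy"]*d,d],-1)
    return (c-np.array(p["t"]))@np.array(p["R"])
def blobs(p,lo,hi,mask=None,amin=15):
    W=cloud(p); m=(p["z_map"]>0)&(W[...,2]>lo)&(W[...,2]<hi)
    if mask is not None:m&=mask
    n,l,s,c=cv2.connectedComponentsWithStats(m.astype(np.uint8))
    for i in range(1,n):
        if s[i,4]<amin: continue
        q=W[l==i]
        if not(0.25<q[:,0].mean()<0.75 and abs(q[:,1].mean())<0.4): continue
        print("  px",np.round(c[i],1),"n",s[i,4],"mean",np.round(q.mean(0),4),"min",np.round(q.min(0),3),"max",np.round(q.max(0),3),"rectc",np.round(cv2.minAreaRect(q[:,:2].astype(np.float32))[0],4),"ang",round(cv2.minAreaRect(q[:,:2].astype(np.float32))[2],1))
def brass(p):
    h=cv2.cvtColor(p["img"],cv2.COLOR_RGB2HSV)
    return (h[...,0]>12)&(h[...,0]<28)&(h[...,1]>140)&(h[...,2]>90)
E
python3 - <<'E'
from h import *
for n in("top","scene"):
    p=viewer.camera(n);print(n,p["t"]@np.array(p["R"])*-1)
    print("tops");blobs(p,.098,.13)
    print("brass");blobs(p,.0,.05,brass(p))
    m=brass(p).astype(np.uint8)
    for c in cv2.findContours(m,0,2)[0]:
        if cv2.contourArea(c)>60:
            a,t=cv2.minEnclosingTriangle(c)
            print("contour",c[:,0].min(0),c[:,0].max(0),"tri",[ (np.round(q[0],1).tolist(),np.round(world(p,*q[0],z=.026),4).tolist()) for q in t])
    print("rail/all");blobs(p,.03,.06,amin=150)
    if n=="top":
        save(p,"topcrop",(230,140,430,340),3)
        print([np.round(world(p,*q,z=.02),4).tolist() for q in((145,118),(509,121),(510,347),(135,339))])
        # ruler edges
        print([np.round(world(p,*q,z=.02),4).tolist() for q in((176,272),(469,277),(469,316),(176,310))])
E
```

```text
top [0.41101772 0.0106161  0.76122112]
tops
  px [254.8 164.8] n 374 mean [0.5499 0.0955 0.1123] min [0.54  0.085 0.098] max [0.563 0.108 0.119] rectc [0.551  0.0964] ang 23.0
  px [321.2 231.2] n 473 mean [0.4785 0.022  0.1046] min [0.461 0.014 0.1  ] max [0.497 0.03  0.109] rectc [0.479  0.0223] ang 0.7
brass
  px [240.9 290.9] n 537 mean [0.4123 0.1201 0.0264] min [0.396 0.104 0.023] max [0.428 0.136 0.031] rectc [0.4123 0.12  ] ang 45.8
  px [384. 295.] n 455 mean [ 0.4097 -0.0536  0.0266] min [ 0.388 -0.072  0.022] max [ 0.43  -0.035  0.031] rectc [ 0.4081 -0.0542] ang 49.7
contour [369 278] [399 313] tri [([384.0, 276.0], [0.4328, -0.0536, 0.026]), ([359.29998779296875, 313.0], [0.3877, -0.024, 0.026]), ([408.1000061035156, 313.0], [0.3886, -0.0827, 0.026])]
contour [228 278] [254 304] tri [([258.3999938964844, 273.3999938964844], [0.4339, 0.0993, 0.026]), ([216.0, 284.0], [0.4203, 0.1509, 0.026]), ([247.8000030517578, 315.79998779296875], [0.3824, 0.111, 0.026])]
rail/all
  px [52.5 29. ] n 1597 mean [0.7338 0.3608 0.0452] min [0.713 0.315 0.03 ] max [0.778 0.435 0.06 ] rectc 
[... 1468 characters left out ...]
0703125, 254.10000610351562], [0.4322, -0.0533, 0.026]), ([253.39999389648438, 223.6999969482422], [0.3887, -0.026, 0.026])]
contour [331 172] [351 187] tri [([360.0, 172.0], [0.4208, 0.1501, 0.026]), ([326.0, 172.0], [0.3869, 0.1129, 0.026]), ([338.0, 194.0], [0.4293, 0.0973, 0.026])]
rail/all
  px [439.5 187.7] n 1389 mean [0.5275 0.2021 0.043 ] min [0.5   0.139 0.03 ] max [0.551 0.238 0.055] rectc [0.5256 0.1886] ang 0.3
  px [629.  224.6] n 795 mean [0.7437 0.342  0.0445] min [0.712 0.315 0.03 ] max [0.781 0.411 0.06 ] rectc [0.7374 0.3564] ang 35.2
  px [311.9 286.6] n 6600 mean [ 0.5262 -0.0367  0.0444] min [ 0.447 -0.194  0.03 ] max [0.571 0.128 0.06 ] rectc [ 0.5093 -0.0328] ang 90.0
```

View pics/topcrop.png

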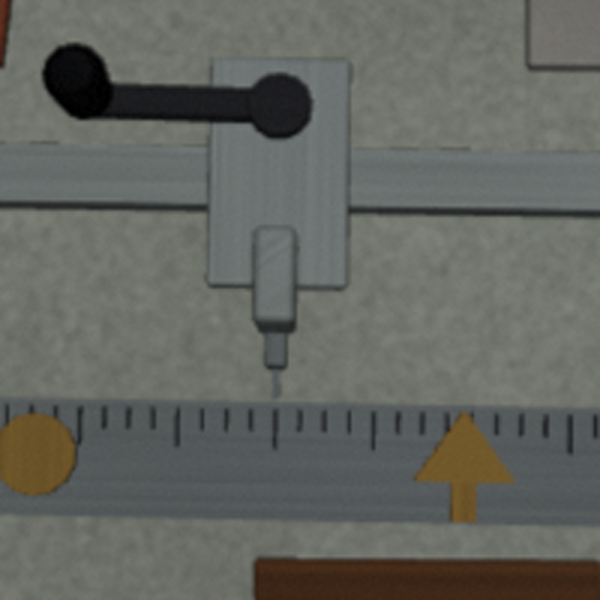

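Both cameras agree: fin at (0.479, 0.022), knob at (0.550, 0.096) and arrow tip at y≈-0.0535. The board's yaw is about 0. Moving over the knob now.

>>> step_arm([
  {"dx":0.272,"dy":-0.211},
  {"dx":0.272,"dy":-0.211},
  {"dx":0.272,"dy":-0.211},
  {"dx":0.272,"dy":-0.211},
  {"dx":0.272,"dy":-0.211},
  {"dx":0.272,"dy":-0.211},
  {"dx":0.272,"dy":-0.211},
  {"dx":0.272,"dy":-0.211},
  {"dx":0.272,"dy":-0.211},
  {"dx":0.272,"dy":-0.211},
])

```text
$.plan[0]: bad value
```

>>> step_arm([
  {"dx":0.272,"dy":-0.211},
  {"dx":0.272,"dy":-0.211},
  {"dx":0.272,"dy":-0.211},
  {"dx":0.272,"dy":-0.211},
  {"dx":0.272,"dy":-0.211},
  {"dx":0.272,"dy":-0.211},
  {"dx":0.272,"dy":-0.211},
  {"dx":0.272,"dy":-0.211},
  {"dx":0.272,"dy":-0.211},
  {"dx":0.272,"dy":-0.211},
])

```text
$.plan[0]: bad value
```

>>> step_arm([
  {"rz":-0.0927,"claw":0.5},
  {"rz":-0.0927,"claw":0.5},
  {"rz":-0.0927,"claw":0.5},
  {"rz":-0.0927,"claw":0.5},
  {"rz":-0.0927,"claw":0.5},
  {"rz":-0.0927,"claw":0.5},
  {"rz":-0.0927,"claw":0.5},
  {"rz":-0.0927,"claw":0.5},
  {"claw":0.5},
  {"claw":0.5},
])

```text
$.plan[0]: bad value
```

Rows seem to need every key.

>>> step_arm([
  {"dx":0.272,"dy":-0.211,"dz":0,"rx":0,"ry":0,"rz":0,"claw":0},
  {"dx":0.272,"dy":-0.211,"dz":0,"rx":0,"ry":0,"rz":0,"claw":0},
  {"dx":0.272,"dy":-0.211,"dz":0,"rx":0,"ry":0,"rz":0,"claw":0},
  {"dx":0.272,"dy":-0.211,"dz":0,"rx":0,"ry":0,"rz":0,"claw":0},
  {"dx":0.272,"dy":-0.211,"dz":0,"rx":0,"ry":0,"rz":0,"claw":0},
  {"dx":0.272,"dy":-0.211,"dz":0,"rx":0,"ry":0,"rz":0,"claw":0},
  {"dx":0.272,"dy":-0.211,"dz":0,"rx":0,"ry":0,"rz":0,"claw":0},
  {"dx":0.272,"dy":-0.211,"dz":0,"rx":0,"ry":0,"rz":0,"claw":0},
  {"dx":0.272,"dy":-0.211,"dz":0,"rx":0,"ry":0,"rz":0,"claw":0},
  {"dx":0.272,"dy":-0.211,"dz":0,"rx":0,"ry":0,"rz":0,"claw":0},
])

```text
time_s: 1.6
ee_pos: [0.3842, -0.2028, 0.2227]
eef_rot: [3.141, -0.0, 0.406]
force: [0.1, -0.0, -0.2]
grip_width: 0.094
grip_force: 0.0
```

>>> step_arm([
  {"dx":0.272,"dy":-0.211,"dz":0,"rx":0,"ry":0,"rz":0,"claw":0},
  {"dx":0.272,"dy":-0.211,"dz":0,"rx":0,"ry":0,"rz":0,"claw":0},
  {"dx":0.272,"dy":-0.211,"dz":0,"rx":0,"ry":0,"rz":0,"claw":0},
  {"dx":0.272,"dy":-0.211,"dz":0,"rx":0,"ry":0,"rz":0,"claw":0},
  {"dx":0.272,"dy":-0.211,"dz":0,"rx":0,"ry":0,"rz":0,"claw":0},
  {"dx":0.272,"dy":-0.211,"dz":0,"rx":0,"ry":0,"rz":0,"claw":0},
  {"dx":0.272,"dy":-0.211,"dz":0,"rx":0,"ry":0,"rz":0,"claw":0},
  {"dx":0.272,"dy":-0.211,"dz":0,"rx":0,"ry":0,"rz":0,"claw":0},
  {"dx":0.272,"dy":-0.211,"dz":0,"rx":0,"ry":0,"rz":0,"claw":0},
  {"dx":0.272,"dy":-0.211,"dz":0,"rx":0,"ry":0,"rz":0,"claw":0},
])

```text
time_s: 2.6
ee_pos: [0.5509, 0.0985, 0.2225]
eef_rot: [3.142, -0.0, 0.406]
force: [-0.3, -0.2, -0.1]
grip_width: 0.094
grip_force: 0.0
```

>>> step_arm([
  {"dx":0,"dy":0,"dz":0,"rx":0,"ry":0,"rz":-0.0927,"claw":0.5},
  {"dx":0,"dy":0,"dz":0,"rx":0,"ry":0,"rz":-0.0927,"claw":0.5},
  {"dx":0,"dy":0,"dz":0,"rx":0,"ry":0,"rz":-0.0927,"claw":0.5},
  {"dx":0,"dy":0,"dz":0,"rx":0,"ry":0,"rz":-0.0927,"claw":0.5},
  {"dx":0,"dy":0,"dz":0,"rx":0,"ry":0,"rz":-0.0927,"claw":0.5},
  {"dx":0,"dy":0,"dz":0,"rx":0,"ry":0,"rz":-0.0927,"claw":0.5},
  {"dx":0,"dy":0,"dz":0,"rx":0,"ry":0,"rz":-0.0927,"claw":0.5},
  {"dx":0,"dy":0,"dz":0,"rx":0,"ry":0,"rz":-0.0927,"claw":0.5},
  {"dx":0,"dy":0,"dz":0,"rx":0,"ry":0,"rz":0,"claw":0.5},
])

```text
time_s: 3.5
ee_pos: [0.5503, 0.0972, 0.2224]
eef_rot: [-3.142, 0.0, 1.573]
force: [0.3, -0.1, -0.1]
grip_width: 0.0467
grip_force: 0.0
```

>>> step_arm([
  {"dx":0,"dy":0,"dz":0.25,"rx":0,"ry":0,"rz":0,"claw":0.5},
  {"dx":0,"dy":0,"dz":0.25,"rx":0,"ry":0,"rz":0,"claw":0.5},
  {"dx":0,"dy":0,"dz":0.25,"rx":0,"ry":0,"rz":0,"claw":0.5},
  {"dx":0,"dy":0,"dz":0.25,"rx":0,"ry":0,"rz":0,"claw":0.5},
  {"dx":0,"dy":0,"dz":0.24,"rx":0,"ry":0,"rz":0,"claw":0.5},
  {"dx":0,"dy":0,"dz":0,"rx":0,"ry":0,"rz":0,"claw":0.7},
  {"dx":0,"dy":0,"dz":0,"rx":0,"ry":0,"rz":0,"claw":0.7},
  {"dx":0,"dy":0,"dz":0,"rx":0,"ry":0,"rz":0,"claw":0.7},
], grip_force=8)

```text
time_s: 4.3
ee_pos: [0.5511, 0.0973, 0.1]
eef_rot: [3.139, -0.0, 1.569]
force: [0.1, 0.0, 0.2]
grip_width: 0.0289
grip_force: 0.0
```

Run:
```python
from h import *
o=telemetry.get_obs();print(o["time_s"],o["ee_pos"],o["eef_rot"],o["grip_width"],o["force"])
p=viewer.camera("scene");save(p,"s1",(260,120,460,320),3)
```

```text
4.3 [0.55105808 0.09725444 0.09999272] [ 3.13945562e+00 -2.95359852e-04  1.56924669e+00] 0.02892751277073084 [0.07273917 0.04326518 0.19637315]
```

View pics/s1.png

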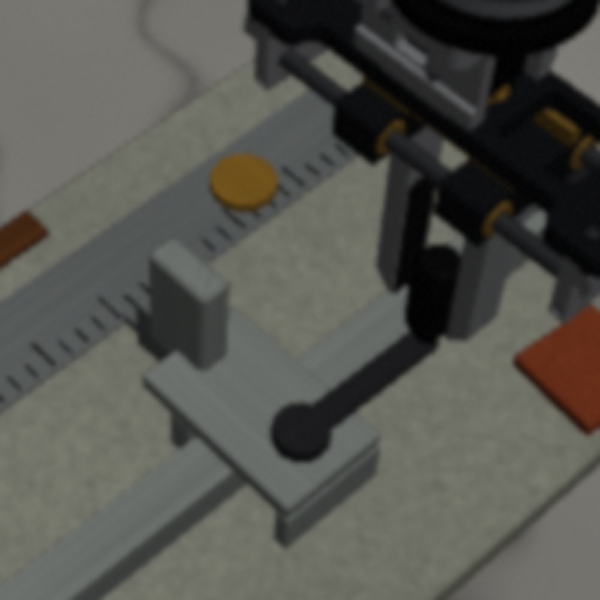

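The knob is caged between the pads. Swinging the lever open along its 75 mm arc.

>>> step_arm([
  {"dx":-0.004,"dy":0.075,"dz":0,"rx":0,"ry":0,"rz":0.0637,"claw":0.7},
  {"dx":-0.004,"dy":0.075,"dz":0,"rx":0,"ry":0,"rz":0.0637,"claw":0.7},
  {"dx":-0.004,"dy":0.075,"dz":0,"rx":0,"ry":0,"rz":0.0637,"claw":0.7},
  {"dx":-0.004,"dy":0.075,"dz":0,"rx":0,"ry":0,"rz":0.0637,"claw":0.7},
  {"dx":-0.004,"dy":0.075,"dz":0,"rx":0,"ry":0,"rz":0.0637,"claw":0.7},
  {"dx":-0.004,"dy":0.075,"dz":0,"rx":0,"ry":0,"rz":0.0637,"claw":0.7},
  {"dx":-0.004,"dy":0.075,"dz":0,"rx":0,"ry":0,"rz":0.0637,"claw":0.7},
])

```text
time_s: 5.05
ee_pos: [0.5989, 0.0793, 0.0994]
eef_rot: [3.142, -0.0, 0.866]
force: [-3.2, 0.5, 0.1]
grip_width: 0.0283
grip_force: 1.4
```

>>> step_arm([
  {"dx":-0.004,"dy":0.075,"dz":0,"rx":0,"ry":0,"rz":0.0637,"claw":0.7},
  {"dx":-0.004,"dy":0.075,"dz":0,"rx":0,"ry":0,"rz":0.0637,"claw":0.7},
  {"dx":-0.004,"dy":0.075,"dz":0,"rx":0,"ry":0,"rz":0.0637,"claw":0.7},
  {"dx":-0.004,"dy":0.075,"dz":0,"rx":0,"ry":0,"rz":0.0637,"claw":0.7},
  {"dx":-0.004,"dy":0.075,"dz":0,"rx":0,"ry":0,"rz":0.0637,"claw":0.7},
  {"dx":-0.004,"dy":0.075,"dz":0,"rx":0,"ry":0,"rz":0.0637,"claw":0.7},
  {"dx":-0.004,"dy":0.075,"dz":0,"rx":0,"ry":0,"rz":0.0637,"claw":0.7},
])

```text
time_s: 5.75
ee_pos: [0.6244, 0.0347, 0.0995]
eef_rot: [-3.141, -0.001, 0.165]
force: [-1.5, 3.2, -1.1]
grip_width: 0.0282
grip_force: 1.5
```

>>> step_arm([
  {"dx":0,"dy":0,"dz":0,"rx":0,"ry":0,"rz":0,"claw":0.6},
  {"dx":0,"dy":0,"dz":0,"rx":0,"ry":0,"rz":0,"claw":0.5},
  {"dx":0,"dy":0,"dz":-0.25,"rx":0,"ry":0,"rz":0,"claw":0.5},
  {"dx":0,"dy":0,"dz":-0.25,"rx":0,"ry":0,"rz":0,"claw":0.5},
  {"dx":0,"dy":0,"dz":0,"rx":0,"ry":0,"rz":0,"claw":0.5},
])

```text
time_s: 6.25
ee_pos: [0.6256, 0.0349, 0.1525]
eef_rot: [3.14, -0.006, 0.173]
force: [0.8, 0.1, 0.5]
grip_width: 0.0472
grip_force: 0.0
```

Run:
```python
from h import *
o=telemetry.get_obs();print(o["time_s"],o["ee_pos"],o["eef_rot"],o["grip_width"],o["force"])
for n in("scene","top"):
    p=viewer.camera(n);blobs(p,.098,.125)
    if n=="scene":save(p,"s2",(200,120,460,380),2.3)
```

```text
6.25 [0.62555521 0.03486514 0.15246318] [ 3.14047747 -0.0060089   0.17253484] 0.047196053555922345 [0.77124729 0.05955131 0.49919066]
  px [321.9 210.8] n 323 mean [0.4792 0.0197 0.1028] min [0.46  0.012 0.098] max [0.497 0.029 0.108] rectc [0.4785 0.0209] ang 89.1
  px [420.  280.8] n 66 mean [0.6315 0.0336 0.1049] min [0.627 0.025 0.098] max [0.634 0.044 0.113] rectc [0.631  0.0345] ang 82.7
```

View pics/s2.png

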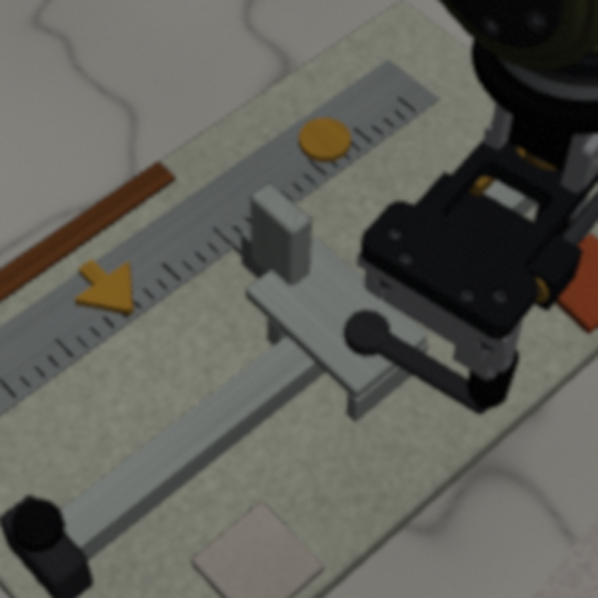

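Lever is open and the stop has hardly moved. Going to the fin.

>>> step_arm([
  {"dx":0,"dy":0,"dz":0,"rx":0,"ry":0,"rz":0.054,"claw":0.5},
  {"dx":0,"dy":0,"dz":0,"rx":0,"ry":0,"rz":0.054,"claw":0.5},
  {"dx":-0.3675,"dy":0.035,"dz":0,"rx":0,"ry":0,"rz":0,"claw":0.5},
  {"dx":-0.3675,"dy":0.035,"dz":0,"rx":0,"ry":0,"rz":0,"claw":0.5},
  {"dx":-0.3675,"dy":0.035,"dz":0,"rx":0,"ry":0,"rz":0,"claw":0.5},
  {"dx":-0.3675,"dy":0.035,"dz":0,"rx":0,"ry":0,"rz":0,"claw":0.5},
  {"dx":0,"dy":0,"dz":0,"rx":0,"ry":0,"rz":0,"claw":0.5},
  {"dx":0,"dy":0,"dz":0,"rx":0,"ry":0,"rz":0,"claw":0.5},
])

```text
time_s: 7.15
ee_pos: [0.477, 0.0206, 0.1483]
eef_rot: [3.142, -0.0, 0.001]
force: [0.6, -0.1, -0.5]
grip_width: 0.0469
grip_force: 0.0
```

>>> step_arm([
  {"dx":0,"dy":0,"dz":0.2,"rx":0,"ry":0,"rz":0,"claw":0.5},
  {"dx":0,"dy":0,"dz":0.2,"rx":0,"ry":0,"rz":0,"claw":0.5},
  {"dx":0,"dy":0,"dz":0.2,"rx":0,"ry":0,"rz":0,"claw":0.5},
  {"dx":0,"dy":0,"dz":0,"rx":0,"ry":0,"rz":0,"claw":0.7},
  {"dx":0,"dy":0,"dz":0,"rx":0,"ry":0,"rz":0,"claw":0.9},
  {"dx":0,"dy":0,"dz":0,"rx":0,"ry":0,"rz":0,"claw":0.9},
  {"dx":0,"dy":0,"dz":0,"rx":0,"ry":0,"rz":0,"claw":0.9},
  {"dx":0,"dy":0,"dz":0,"rx":0,"ry":0,"rz":0,"claw":0.9},
], grip_force=20)

```text
time_s: 7.95
ee_pos: [0.4777, 0.0206, 0.0892]
eef_rot: [-3.141, -0.002, 0.0]
force: [1.9, 2.8, 3.1]
grip_width: 0.0162
grip_force: 20.0
```

>>> step_arm([
  {"dx":0,"dy":0.08,"dz":0,"rx":0,"ry":0,"rz":0,"claw":0.9},
  {"dx":0,"dy":0.11,"dz":0,"rx":0,"ry":0,"rz":0,"claw":0.9},
  {"dx":0,"dy":0.11,"dz":0,"rx":0,"ry":0,"rz":0,"claw":0.9},
  {"dx":0,"dy":0.11,"dz":0,"rx":0,"ry":0,"rz":0,"claw":0.9},
  {"dx":0,"dy":0.11,"dz":0,"rx":0,"ry":0,"rz":0,"claw":0.9},
  {"dx":0,"dy":0.11,"dz":0,"rx":0,"ry":0,"rz":0,"claw":0.9},
  {"dx":0,"dy":0.11,"dz":0,"rx":0,"ry":0,"rz":0,"claw":0.9},
  {"dx":0,"dy":0,"dz":0,"rx":0,"ry":0,"rz":0,"claw":0.9},
  {"dx":0,"dy":0,"dz":0,"rx":0,"ry":0,"rz":0,"claw":0.9},
  {"dx":0,"dy":0,"dz":0,"rx":0,"ry":0,"rz":0,"claw":0.9},
])

```text
time_s: 8.95
ee_pos: [0.4773, -0.0545, 0.0892]
eef_rot: [3.14, -0.001, -0.0]
force: [-3.5, -8.1, 5.4]
grip_width: 0.0158
grip_force: 20.0
```

Run:
```python
from h import *
o=telemetry.get_obs();print(o["time_s"],o["ee_pos"],o["eef_rot"],o["grip_width"],o["force"])
p=viewer.camera("scene");save(p,"s3",(180,190,340,310),4)
p=viewer.camera("wrist");save(p,"w3")
T=np.array(p["tool_from_camera"]);print(np.round(T,3).tolist(),p["fx"],p["cx"],p["cy"])
```

```text
8.95 [ 0.47732963 -0.05452923  0.08924391] [ 3.14003410e+00 -8.05970687e-04 -1.03793373e-04] 0.01578363070834483 [-3.54920956 -8.0797299   5.40906524]
[[0.0, -0.965, -0.263, 0.078], [1.0, 0.0, 0.0, -0.0], [-0.0, -0.263, 0.965, -0.163], [0.0, 0.0, 0.0, 1.0]] 427.9917647704033 322.7996165062187 236.45972088606612
```

View pics/s3.png

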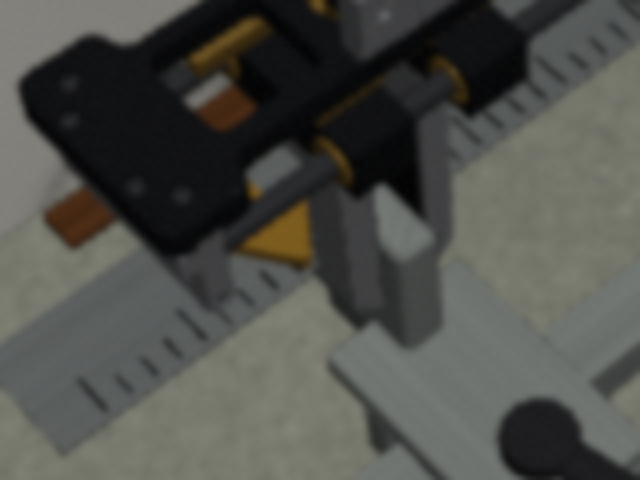

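View pics/w3.png

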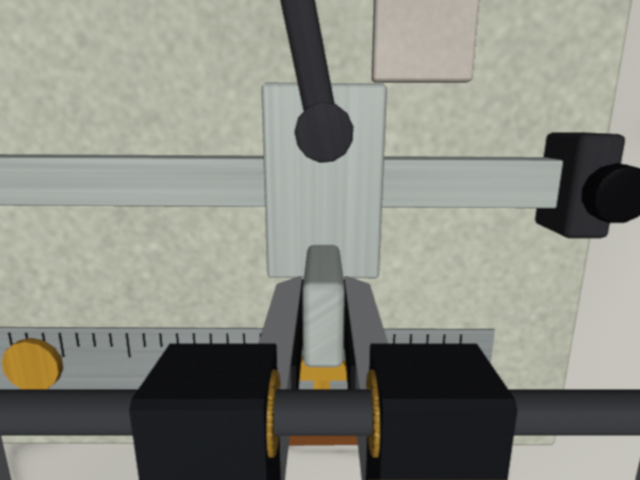

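The fin is held. The mark is hidden in both views, so I'll release, lift and back off so the wrist camera sees pointer and tip together.

>>> step_arm([
  {"dx":0,"dy":0,"dz":0,"rx":0,"ry":0,"rz":0,"claw":0.75},
  {"dx":0,"dy":0,"dz":0,"rx":0,"ry":0,"rz":0,"claw":0.6},
  {"dx":0,"dy":0,"dz":-0.3,"rx":0,"ry":0,"rz":0,"claw":0.5},
  {"dx":0,"dy":0,"dz":-0.3,"rx":0,"ry":0,"rz":0,"claw":0.5},
  {"dx":-0.2,"dy":0,"dz":-0.2,"rx":0,"ry":0,"rz":0,"claw":0.5},
  {"dx":-0.4,"dy":0,"dz":-0.2,"rx":0,"ry":0,"rz":0,"claw":0.5},
  {"dx":-0.4,"dy":0,"dz":-0.1,"rx":0,"ry":0,"rz":0,"claw":0.5},
  {"dx":0,"dy":0,"dz":0,"rx":0,"ry":0,"rz":0,"claw":0.5},
  {"dx":0,"dy":0,"dz":0,"rx":0,"ry":0,"rz":0,"claw":0.5},
])

```text
time_s: 9.95
ee_pos: [0.3773, -0.0536, 0.199]
eef_rot: [3.141, -0.002, 0.0]
force: [0.0, 0.3, 0.5]
grip_width: 0.0473
grip_force: 0.0
```

```bash
cat >> h.py <<'E'
def Rt(o,p):
    """give a wrist picture world->camera R,t"""
    from scipy.spatial.transform import Rotation as S
    T=np.eye(4);T[:3,:3]=S.from_euler("xyz",o["eef_rot"]).as_matrix();T[:3,3]=o["ee_pos"]
    C=np.linalg.inv(T@np.array(p["tool_from_camera"]));p["R"]=C[:3,:3];p["t"]=C[:3,3]
E
python3 - <<'E'
from h import *
o=telemetry.get_obs();print(o["time_s"],o["ee_pos"],o["eef_rot"],o["force"])
p=viewer.camera("wrist");Rt(o,p)
q=lambda x,y,z:(lambda c:(p["fx"]*c[0]/c[2]+p["cx"],p["fy"]*c[1]/c[2]+p["cy"]))(p["R"]@np.array([x,y,z])+p["t"])
u,v=map(int,q(.435,-.0545,.03));print(u,v)
b=(max(u-100,0),max(v-75,0),min(u+100,640),min(v+75,480));print(b)
save(p,"w4",b,4)
print("tops");blobs(p,.09,.125);print("brass");blobs(p,.0,.05,brass(p))
s=viewer.camera("scene");print("scene");blobs(s,.098,.12)
W=cloud(p)
for vv in range(v-75,v+40,8):
    r=W[vv,u-30:u+30] if vv<480 else None
for c in cv2.findContours(brass(p).astype(np.uint8),0,2)[0]:
    if cv2.contourArea(c)>60:
        a,t=cv2.minEnclosingTriangle(c)
        print("tri",c[:,0].min(0),c[:,0].max(0),[(np.round(x[0],1).tolist(),np.round(world(p,*x[0],z=.026),4).tolist()) for x in t])
E
```

```text
9.95 [ 0.37734548 -0.05358209  0.19903312] [ 3.14121803e+00 -1.91687073e-03  4.19453550e-05] [0.01808033 0.27909813 0.45632546]
323 147
(223, 72, 423, 222)
tops
  px [324.3  76.6] n 1813 mean [ 0.4787 -0.0544  0.1039] min [ 0.461 -0.062  0.096] max [ 0.496 -0.047  0.106] rectc [ 0.4785 -0.0546] ang 89.7
brass
  px [323.1 178.8] n 1163 mean [ 0.4106 -0.0539  0.0258] min [ 0.389 -0.073  0.019] max [ 0.431 -0.035  0.028] rectc [ 0.4086 -0.054 ] ang 47.3
  px [101.6 175.5] n 1402 mean [0.4132 0.1195 0.0257] min [0.397 0.103 0.02 ] max [0.429 0.136 0.029] rectc [0.4129 0.1199] ang 86.4
  px [307.1 235.1] n 2727 mean [ 0.3646 -0.0409  0.0243] min [ 0.356 -0.108  0.022] max [0.373 0.029 0.027] rectc [ 0.3642 -0.0394] ang 0.5
scene
  px [275.5 244.2] n 353 mean [ 0.479  -0.0557  0.1029] min [ 0.46  -0.063  0.098] max [ 0.496 -0.047  0.106] rectc [ 0.478  -0.0549] ang 0.6
  px [368.9 314.1] n 385 mean [ 0.6238 -0.0425  0.1101] min [ 0.611 -0.051  0.098] max [ 0.633 -0.03   0.116] rectc [ 0.622  -0.0408] ang 89.3
tri [460 379] [472 456] [([477.3999938964844, 423.20001220703125], [0.1857, -0.1962, 0.026]), ([459.70001220703125, 370.0], [0.2412, -0.1752, 0.026]), ([462.6000061035156, 476.79998779296875], [0.1254, -0.1877, 0.026])]
tri [174 377] [187 456] [([166.5, 432.0], [0.1762, 0.0911, 0.026]), ([184.6999969482422, 468.29998779296875], [0.1353, 0.0777, 0.026]), ([187.5, 362.0], [0.2491, 0.0656, 0.026])]
tri [221 225] [389 245] [([59.0, 245.0], [0.3567, 0.1618, 0.026]), ([389.0, 245.0], [0.3567, -0.1078, 0.026]), ([389.0, 209.0], [0.3867, -0.1066, 0.026])]
tri [ 80 155] [122 196] [([58.0, 167.5], [0.4195, 0.1525, 0.026]), ([122.0, 215.5], [0.3813, 0.1073, 0.026]), ([122.0, 146.5], [0.4355, 0.1007, 0.026])]
tri [299 152] [347 206] [([323.1000061035156, 149.10000610351562], [0.4336, -0.0539, 0.026]), ([284.29998779296875, 206.0], [0.3891, -0.023, 0.026]), ([361.0, 206.0], [0.3891, -0.0841, 0.026])]
```

View pics/w4.png

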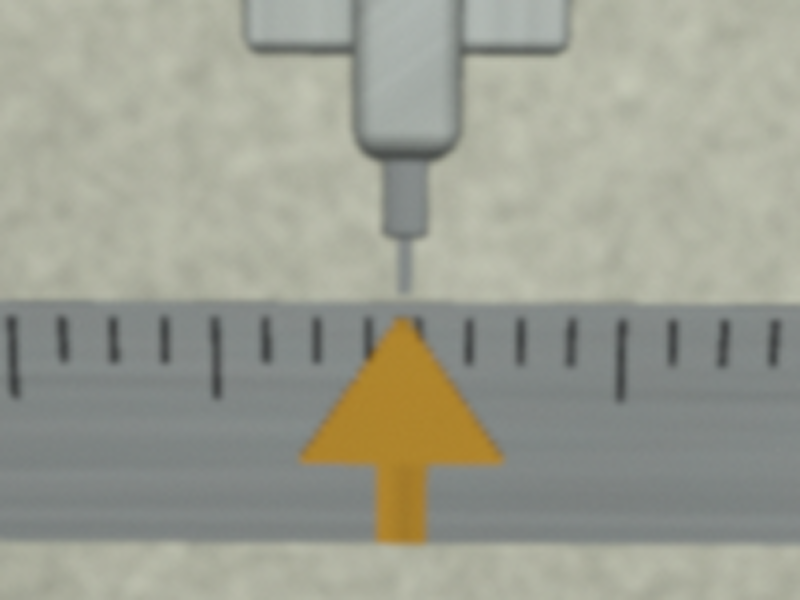

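The pointer (x≈404) sits within about 0.5 mm of the arrow tip (x≈402). Going back to the knob to lock.

>>> step_arm([
  {"dx":0.41,"dy":-0.021,"dz":0,"rx":0,"ry":0,"rz":0,"claw":0.5},
  {"dx":0.41,"dy":-0.021,"dz":0,"rx":0,"ry":0,"rz":0,"claw":0.5},
  {"dx":0.41,"dy":-0.021,"dz":0,"rx":0,"ry":0,"rz":0,"claw":0.5},
  {"dx":0.41,"dy":-0.021,"dz":0,"rx":0,"ry":0,"rz":0,"claw":0.5},
  {"dx":0.41,"dy":-0.021,"dz":0,"rx":0,"ry":0,"rz":0,"claw":0.5},
  {"dx":0.41,"dy":-0.021,"dz":0,"rx":0,"ry":0,"rz":0,"claw":0.5},
  {"dx":0,"dy":0,"dz":0,"rx":0,"ry":0,"rz":-0.0573,"claw":0.5},
  {"dx":0,"dy":0,"dz":0,"rx":0,"ry":0,"rz":-0.0573,"claw":0.5},
  {"dx":0,"dy":0,"dz":0,"rx":0,"ry":0,"rz":0,"claw":0.5},
])

```text
time_s: 10.95
ee_pos: [0.6237, -0.0406, 0.1965]
eef_rot: [-3.141, 0.002, 0.182]
force: [0.1, -0.3, -0.2]
grip_width: 0.0471
grip_force: 0.0
```

>>> step_arm([
  {"dx":0,"dy":0,"dz":0.25,"rx":0,"ry":0,"rz":0,"claw":0.5},
  {"dx":0,"dy":0,"dz":0.25,"rx":0,"ry":0,"rz":0,"claw":0.5},
  {"dx":0,"dy":0,"dz":0.25,"rx":0,"ry":0,"rz":0,"claw":0.5},
  {"dx":0,"dy":0,"dz":0.22,"rx":0,"ry":0,"rz":0,"claw":0.5},
  {"dx":0,"dy":0,"dz":0,"rx":0,"ry":0,"rz":0,"claw":0.69},
  {"dx":0,"dy":0,"dz":0,"rx":0,"ry":0,"rz":0,"claw":0.69},
  {"dx":0,"dy":0,"dz":0,"rx":0,"ry":0,"rz":0,"claw":0.69},
], grip_force=8)

```text
time_s: 11.65
ee_pos: [0.6239, -0.0409, 0.1028]
eef_rot: [3.141, -0.002, 0.179]
force: [0.1, 0.8, -0.5]
grip_width: 0.0295
grip_force: 0.0
```

>>> step_arm([
  {"dx":-0.002,"dy":-0.0525,"dz":0,"rx":0,"ry":0,"rz":-0.0446,"claw":0.69},
  {"dx":-0.002,"dy":-0.0525,"dz":0,"rx":0,"ry":0,"rz":-0.0446,"claw":0.69},
  {"dx":-0.002,"dy":-0.0525,"dz":0,"rx":0,"ry":0,"rz":-0.0446,"claw":0.69},
  {"dx":-0.002,"dy":-0.0525,"dz":0,"rx":0,"ry":0,"rz":-0.0446,"claw":0.69},
  {"dx":-0.002,"dy":-0.0525,"dz":0,"rx":0,"ry":0,"rz":-0.0446,"claw":0.69},
  {"dx":-0.002,"dy":-0.0525,"dz":0,"rx":0,"ry":0,"rz":-0.0446,"claw":0.69},
  {"dx":-0.002,"dy":-0.0525,"dz":0,"rx":0,"ry":0,"rz":-0.0446,"claw":0.69},
  {"dx":-0.002,"dy":-0.0525,"dz":0,"rx":0,"ry":0,"rz":-0.0446,"claw":0.69},
  {"dx":-0.002,"dy":-0.0525,"dz":0,"rx":0,"ry":0,"rz":-0.0446,"claw":0.69},
  {"dx":-0.002,"dy":-0.0525,"dz":0,"rx":0,"ry":0,"rz":-0.0446,"claw":0.69},
])

```text
time_s: 12.65
ee_pos: [0.5977, 0.0033, 0.1029]
eef_rot: [3.139, -0.001, 0.883]
force: [2.3, -2.6, -1.6]
grip_width: 0.0296
grip_force: 1.5
```

>>> step_arm([
  {"dx":-0.002,"dy":-0.0525,"dz":0,"rx":0,"ry":0,"rz":-0.0446,"claw":0.69},
  {"dx":-0.002,"dy":-0.0525,"dz":0,"rx":0,"ry":0,"rz":-0.0446,"claw":0.69},
  {"dx":-0.002,"dy":-0.0525,"dz":0,"rx":0,"ry":0,"rz":-0.0446,"claw":0.69},
  {"dx":-0.002,"dy":-0.0525,"dz":0,"rx":0,"ry":0,"rz":-0.0446,"claw":0.69},
  {"dx":-0.002,"dy":-0.0525,"dz":0,"rx":0,"ry":0,"rz":-0.0446,"claw":0.69},
  {"dx":-0.002,"dy":-0.0525,"dz":0,"rx":0,"ry":0,"rz":-0.0446,"claw":0.69},
  {"dx":-0.002,"dy":-0.0525,"dz":0,"rx":0,"ry":0,"rz":-0.0446,"claw":0.69},
  {"dx":-0.002,"dy":-0.0525,"dz":0,"rx":0,"ry":0,"rz":-0.0446,"claw":0.69},
  {"dx":-0.002,"dy":-0.0525,"dz":0,"rx":0,"ry":0,"rz":-0.0446,"claw":0.69},
])

```text
time_s: 13.55
ee_pos: [0.5551, 0.0208, 0.1033]
eef_rot: [3.137, -0.001, 1.514]
force: [6.6, 3.7, -0.7]
grip_width: 0.0291
grip_force: 3.3
```

>>> step_arm([
  {"dx":0,"dy":-0.03,"dz":0,"rx":0,"ry":0,"rz":-0.03,"claw":0.69},
  {"dx":0,"dy":-0.025,"dz":0,"rx":0,"ry":0,"rz":0,"claw":0.69},
  {"dx":0,"dy":-0.02,"dz":0,"rx":0,"ry":0,"rz":0,"claw":0.69},
  {"dx":0,"dy":0,"dz":0,"rx":0,"ry":0,"rz":0,"claw":0.69},
])

```text
time_s: 13.95
ee_pos: [0.5475, 0.021, 0.1034]
eef_rot: [3.137, -0.001, 1.558]
force: [4.2, 2.4, 0.2]
grip_width: 0.0291
grip_force: 2.1
```

>>> step_arm([
  {"dx":0,"dy":-0.015,"dz":0,"rx":0,"ry":0,"rz":0,"claw":0.69},
  {"dx":0,"dy":0,"dz":0,"rx":0,"ry":0,"rz":0,"claw":0.69},
])

```text
time_s: 14.15
ee_pos: [0.5462, 0.021, 0.1034]
eef_rot: [3.137, -0.001, 1.558]
force: [5.3, 2.5, 0.7]
grip_width: 0.029
grip_force: 2.4
```

>>> step_arm([
  {"dx":0,"dy":-0.015,"dz":0,"rx":0,"ry":0,"rz":0,"claw":0.69},
  {"dx":0,"dy":0,"dz":0,"rx":0,"ry":0,"rz":0,"claw":0.69},
])

```text
time_s: 14.35
ee_pos: [0.5457, 0.021, 0.1035]
eef_rot: [3.134, -0.001, 1.558]
force: [14.1, 2.8, -5.0]
grip_width: 0.0295
grip_force: 6.9
```

End stop reached: force rose to 14 N with no further motion. Releasing, lifting and going back to the viewing pose.

>>> step_arm([
  {"dx":0,"dy":0.025,"dz":0,"rx":0,"ry":0,"rz":0,"claw":0.5},
  {"dx":0,"dy":0,"dz":0,"rx":0,"ry":0,"rz":0,"claw":0.5},
  {"dx":0,"dy":0,"dz":0,"rx":0,"ry":0,"rz":0,"claw":0.5},
  {"dx":0,"dy":0,"dz":-0.25,"rx":0,"ry":0,"rz":0,"claw":0.5},
  {"dx":0,"dy":0,"dz":-0.35,"rx":0,"ry":0,"rz":0,"claw":0.5},
  {"dx":0,"dy":0,"dz":-0.35,"rx":0,"ry":0,"rz":0,"claw":0.5},
  {"dx":-0.19,"dy":-0.43,"dz":0,"rx":0,"ry":0,"rz":0,"claw":0.5},
  {"dx":-0.19,"dy":-0.43,"dz":0,"rx":0,"ry":0,"rz":0,"claw":0.5},
  {"dx":-0.19,"dy":-0.43,"dz":0,"rx":0,"ry":0,"rz":0,"claw":0.5},
  {"dx":-0.19,"dy":-0.43,"dz":0,"rx":0,"ry":0,"rz":0,"claw":0.5},
])

```text
time_s: 15.35
ee_pos: [0.3708, -0.0536, 0.1964]
eef_rot: [3.141, 0.0, 1.559]
force: [0.0, -1.3, 0.0]
grip_width: 0.047
grip_force: 0.0
```

>>> step_arm([
  {"dx":0,"dy":0,"dz":0,"rx":0,"ry":0,"rz":0.095,"claw":0.5},
  {"dx":0,"dy":0,"dz":0,"rx":0,"ry":0,"rz":0.095,"claw":0.5},
  {"dx":0,"dy":0,"dz":0,"rx":0,"ry":0,"rz":0.095,"claw":0.5},
  {"dx":0,"dy":0,"dz":0,"rx":0,"ry":0,"rz":0.095,"claw":0.5},
  {"dx":0,"dy":0,"dz":0,"rx":0,"ry":0,"rz":0.095,"claw":0.5},
  {"dx":0,"dy":0,"dz":0,"rx":0,"ry":0,"rz":0.095,"claw":0.5},
  {"dx":0,"dy":0,"dz":0,"rx":0,"ry":0,"rz":0.095,"claw":0.5},
  {"dx":0,"dy":0,"dz":0,"rx":0,"ry":0,"rz":0.095,"claw":0.5},
  {"dx":0,"dy":0,"dz":0,"rx":0,"ry":0,"rz":0.095,"claw":0.5},
  {"dx":0,"dy":0,"dz":0,"rx":0,"ry":0,"rz":0.095,"claw":0.5},
])

```text
time_s: 16.35
ee_pos: [0.3726, -0.0533, 0.1967]
eef_rot: [3.141, -0.0, 0.06]
force: [-0.0, -0.4, 0.1]
grip_width: 0.0471
grip_force: 0.0
```

>>> step_arm([
  {"dx":0,"dy":0,"dz":0,"rx":0,"ry":0,"rz":0.042,"claw":0.5},
  {"dx":0,"dy":0,"dz":0,"rx":0,"ry":0,"rz":0,"claw":0.5},
  {"dx":0,"dy":0,"dz":0,"rx":0,"ry":0,"rz":0,"claw":0.5},
])

```text
time_s: 16.65
ee_pos: [0.3727, -0.0533, 0.1966]
eef_rot: [3.141, -0.0, 0.002]
force: [0.1, 0.2, 0.9]
grip_width: 0.0472
grip_force: 0.0
```

Run:
```python
from h import *
o=telemetry.get_obs();print(o["time_s"],o["ee_pos"],o["eef_rot"],o["force"])
p=viewer.camera("wrist");Rt(o,p)
c=p["R"]@np.array([.435,-.054,.03])+p["t"];u,v=int(p["fx"]*c[0]/c[2]+p["cx"]),int(p["fy"]*c[1]/c[2]+p["cy"]);print(u,v)
save(p,"w5",(u-100,max(v-75,0),u+100,v+75),4)
print("tops");blobs(p,.09,.125);print("brass");blobs(p,.0,.05,brass(p))
s=viewer.camera("scene");print("scene");blobs(s,.098,.12);save(s,"s5",(180,160,440,360),3)
```

```text
16.65 [ 0.37265302 -0.05332176  0.19656975] [ 3.14149531e+00 -1.66560336e-04  2.40346772e-03] [0.07835802 0.20422193 0.89329092]
323 141
tops
  px [319.7  66.8] n 1914 mean [ 0.4788 -0.0513  0.1039] min [ 0.461 -0.059  0.09 ] max [ 0.497 -0.043  0.106] rectc [ 0.4788 -0.0514] ang 89.6
brass
  px [323.4 173.1] n 1210 mean [ 0.4104 -0.0537  0.0258] min [ 0.388 -0.073  0.02 ] max [ 0.431 -0.035  0.028] rectc [ 0.4083 -0.0536] ang 41.8
  px [ 99.6 168.9] n 1443 mean [0.4132 0.1195 0.0257] min [0.397 0.104 0.021] max [0.429 0.136 0.028] rectc [0.4129 0.1196] ang 14.9
  px [307.2 230. ] n 2761 mean [ 0.3645 -0.0408  0.0243] min [ 0.356 -0.108  0.022] max [0.373 0.029 0.027] rectc [ 0.3642 -0.0394] ang 0.6
scene
  px [277.6 242.9] n 352 mean [ 0.4791 -0.0526  0.1028] min [ 0.458 -0.06   0.098] max [ 0.496 -0.043  0.106] rectc [ 0.4771 -0.0516] ang 88.7
  px [362.9 242.8] n 320 mean [0.5516 0.0199 0.1097] min [0.539 0.011 0.098] max [0.561 0.032 0.117] rectc [0.5505 0.0216] ang 49.1
```

View pics/w5.png

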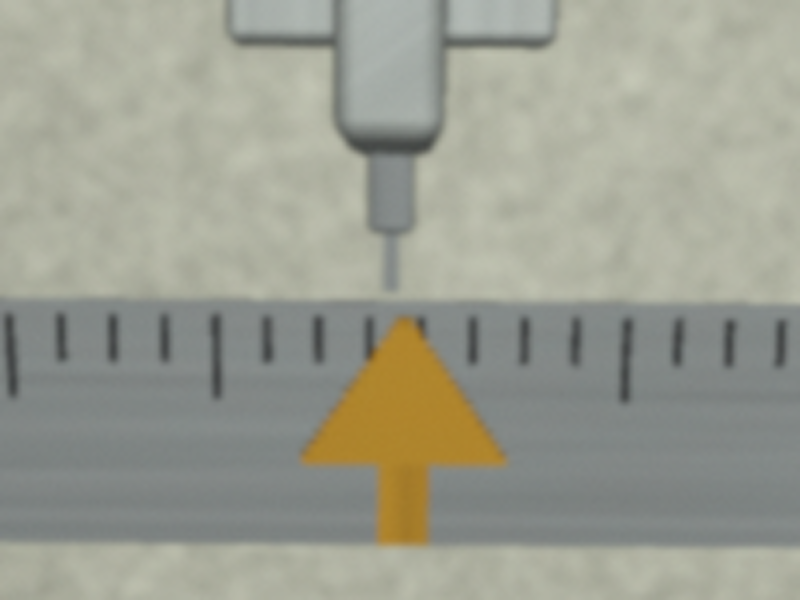

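View pics/s5.png

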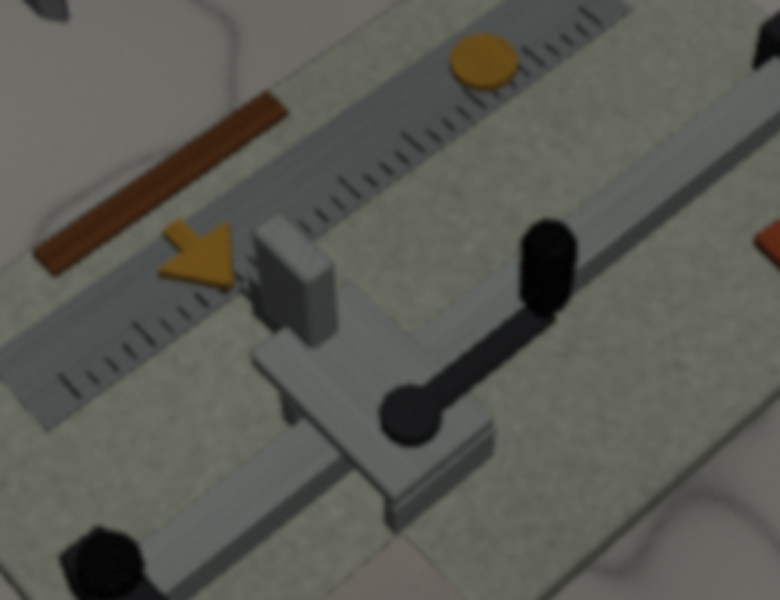

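Lever is fully locked, but the stop was dragged about 2.5 mm in +y (pointer 390 vs tip 405) while closing. I'll reopen partway, past the cam, then correct the stop. The last swing then runs nearly across the rail, so it shouldn't drag the stop.

>>> step_arm([
  {"dx":0,"dy":0,"dz":0,"rx":0,"ry":0,"rz":-0.095,"claw":0.5},
  {"dx":0,"dy":0,"dz":0,"rx":0,"ry":0,"rz":-0.095,"claw":0.5},
  {"dx":0,"dy":0,"dz":0,"rx":0,"ry":0,"rz":-0.095,"claw":0.5},
  {"dx":0,"dy":0,"dz":0,"rx":0,"ry":0,"rz":-0.095,"claw":0.5},
  {"dx":0,"dy":0,"dz":0,"rx":0,"ry":0,"rz":-0.095,"claw":0.5},
  {"dx":0,"dy":0,"dz":0,"rx":0,"ry":0,"rz":-0.095,"claw":0.5},
  {"dx":0,"dy":0,"dz":0,"rx":0,"ry":0,"rz":-0.095,"claw":0.5},
  {"dx":0,"dy":0,"dz":0,"rx":0,"ry":0,"rz":-0.095,"claw":0.5},
  {"dx":0,"dy":0,"dz":0,"rx":0,"ry":0,"rz":-0.095,"claw":0.5},
  {"dx":0,"dy":0,"dz":0,"rx":0,"ry":0,"rz":-0.095,"claw":0.5},
])

```text
time_s: 17.75
ee_pos: [0.3727, -0.0533, 0.1965]
eef_rot: [-3.142, 0.0, 1.5]
force: [1.1, 0.2, 1.0]
grip_width: 0.0468
grip_force: 0.0
```

>>> step_arm([
  {"dx":0,"dy":0,"dz":0,"rx":0,"ry":0,"rz":-0.05,"claw":0.5},
  {"dx":0.153,"dy":0.355,"dz":0,"rx":0,"ry":0,"rz":0,"claw":0.5},
  {"dx":0.153,"dy":0.355,"dz":0,"rx":0,"ry":0,"rz":0,"claw":0.5},
  {"dx":0.153,"dy":0.355,"dz":0,"rx":0,"ry":0,"rz":0,"claw":0.5},
  {"dx":0.153,"dy":0.355,"dz":0,"rx":0,"ry":0,"rz":0,"claw":0.5},
  {"dx":0.153,"dy":0.355,"dz":0,"rx":0,"ry":0,"rz":0,"claw":0.5},
  {"dx":0,"dy":0,"dz":0,"rx":0,"ry":0,"rz":0,"claw":0.5},
  {"dx":0,"dy":0,"dz":0,"rx":0,"ry":0,"rz":0,"claw":0.5},
])

```text
time_s: 18.55
ee_pos: [0.55, 0.0234, 0.1957]
eef_rot: [-3.14, 0.0, 1.573]
force: [-0.6, -0.4, -0.4]
grip_width: 0.0473
grip_force: 0.0
```

>>> step_arm([
  {"dx":0,"dy":0,"dz":0.25,"rx":0,"ry":0,"rz":0,"claw":0.5},
  {"dx":0,"dy":0,"dz":0.25,"rx":0,"ry":0,"rz":0,"claw":0.5},
  {"dx":0,"dy":0,"dz":0.25,"rx":0,"ry":0,"rz":0,"claw":0.5},
  {"dx":0,"dy":0,"dz":0.2,"rx":0,"ry":0,"rz":0,"claw":0.5},
  {"dx":0,"dy":0,"dz":0,"rx":0,"ry":0,"rz":0,"claw":0.7},
  {"dx":0,"dy":0,"dz":0,"rx":0,"ry":0,"rz":0,"claw":0.7},
  {"dx":0,"dy":0,"dz":0,"rx":0,"ry":0,"rz":0,"claw":0.7},
])

```text
time_s: 19.25
ee_pos: [0.5506, 0.023, 0.103]
eef_rot: [3.139, 0.0, 1.571]
force: [-0.6, 0.4, 0.5]
grip_width: 0.0293
grip_force: 0.0
```

>>> step_arm([
  {"dx":-0.004,"dy":0.075,"dz":0,"rx":0,"ry":0,"rz":0.0637,"claw":0.7},
  {"dx":-0.004,"dy":0.075,"dz":0,"rx":0,"ry":0,"rz":0.0637,"claw":0.7},
  {"dx":-0.004,"dy":0.075,"dz":0,"rx":0,"ry":0,"rz":0.0637,"claw":0.7},
  {"dx":-0.004,"dy":0.075,"dz":0,"rx":0,"ry":0,"rz":0.0637,"claw":0.7},
  {"dx":-0.004,"dy":0.075,"dz":0,"rx":0,"ry":0,"rz":0.0637,"claw":0.7},
  {"dx":-0.004,"dy":0.075,"dz":0,"rx":0,"ry":0,"rz":0.0637,"claw":0.7},
  {"dx":-0.004,"dy":0.075,"dz":0,"rx":0,"ry":0,"rz":0.0637,"claw":0.7},
  {"dx":-0.004,"dy":0.075,"dz":0,"rx":0,"ry":0,"rz":0.0637,"claw":0.7},
  {"dx":0,"dy":0,"dz":0,"rx":0,"ry":0,"rz":0,"claw":0.7},
])

```text
time_s: 20.15
ee_pos: [0.6045, -0.0002, 0.1025]
eef_rot: [3.141, -0.001, 0.768]
force: [-0.2, 0.2, 0.2]
grip_width: 0.0281
grip_force: 0.0
```

>>> step_arm([
  {"dx":0,"dy":0,"dz":0,"rx":0,"ry":0,"rz":0,"claw":0.6},
  {"dx":0,"dy":0,"dz":0,"rx":0,"ry":0,"rz":0,"claw":0.5},
  {"dx":0,"dy":0,"dz":-0.25,"rx":0,"ry":0,"rz":0,"claw":0.5},
  {"dx":0,"dy":0,"dz":-0.25,"rx":0,"ry":0,"rz":0,"claw":0.5},
  {"dx":0,"dy":0,"dz":0,"rx":0,"ry":0,"rz":0.0903,"claw":0.5},
  {"dx":0,"dy":0,"dz":0,"rx":0,"ry":0,"rz":0.0903,"claw":0.5},
  {"dx":0,"dy":0,"dz":0,"rx":0,"ry":0,"rz":0.0903,"claw":0.5},
  {"dx":0,"dy":0,"dz":0,"rx":0,"ry":0,"rz":0.0903,"claw":0.5},
  {"dx":0,"dy":0,"dz":0,"rx":0,"ry":0,"rz":0.0903,"claw":0.5},
  {"dx":0,"dy":0,"dz":0,"rx":0,"ry":0,"rz":0.042,"claw":0.5},
])

```text
time_s: 21.15
ee_pos: [0.6039, 0.0005, 0.1518]
eef_rot: [3.142, -0.0, -0.008]
force: [-0.1, 0.6, -0.5]
grip_width: 0.0468
grip_force: 0.0
```

Run:
```python
from h import *
o=telemetry.get_obs();print(o["time_s"],o["ee_pos"],o["eef_rot"],o["force"])
s=viewer.camera("scene");print("scene");blobs(s,.098,.12)
```

```text
21.15 [6.03938781e-01 4.55244890e-04 1.51751006e-01] [ 3.14153295e+00 -4.22648804e-04 -8.13131489e-03] [-0.0538222   0.59103141 -0.47987158]
scene
  px [276.4 243.6] n 352 mean [ 0.479  -0.0543  0.1028] min [ 0.459 -0.062  0.098] max [ 0.496 -0.045  0.106] rectc [ 0.4775 -0.0534] ang 0.2
  px [382.2 282.2] n 282 mean [ 0.6052 -0.0024  0.11  ] min [ 0.593 -0.012  0.098] max [0.613 0.01  0.116] rectc [ 0.6042 -0.0008] ang 21.7
```

The stop now sits at about -0.053 (target ≈ -0.054). The lever swing drags it a little each time, so I'll set it with a small -y bias of about 1 mm.

>>> step_arm([
  {"dx":0,"dy":0,"dz":0,"rx":0,"ry":0,"rz":-0.005,"claw":0.5},
  {"dx":-0.315,"dy":0.134,"dz":0,"rx":0,"ry":0,"rz":0,"claw":0.5},
  {"dx":-0.315,"dy":0.134,"dz":0,"rx":0,"ry":0,"rz":0,"claw":0.5},
  {"dx":-0.315,"dy":0.134,"dz":0,"rx":0,"ry":0,"rz":0,"claw":0.5},
  {"dx":-0.315,"dy":0.134,"dz":0,"rx":0,"ry":0,"rz":0,"claw":0.5},
  {"dx":0,"dy":0,"dz":0,"rx":0,"ry":0,"rz":0,"claw":0.5},
  {"dx":0,"dy":0,"dz":0,"rx":0,"ry":0,"rz":0,"claw":0.5},
])

```text
time_s: 21.9
ee_pos: [0.4784, -0.0539, 0.1521]
eef_rot: [3.141, -0.001, 0.005]
force: [0.2, 0.2, -0.3]
grip_width: 0.047
grip_force: 0.0
```

>>> step_arm([
  {"dx":0,"dy":0,"dz":0.2,"rx":0,"ry":0,"rz":0,"claw":0.5},
  {"dx":0,"dy":0,"dz":0.2,"rx":0,"ry":0,"rz":0,"claw":0.5},
  {"dx":0,"dy":0,"dz":0.2,"rx":0,"ry":0,"rz":0,"claw":0.5},
  {"dx":0,"dy":0,"dz":0,"rx":0,"ry":0,"rz":0,"claw":0.7},
  {"dx":0,"dy":0,"dz":0,"rx":0,"ry":0,"rz":0,"claw":0.9},
  {"dx":0,"dy":0,"dz":0,"rx":0,"ry":0,"rz":0,"claw":0.9},
  {"dx":0,"dy":0,"dz":0,"rx":0,"ry":0,"rz":0,"claw":0.9},
  {"dx":0,"dy":0,"dz":0,"rx":0,"ry":0,"rz":0,"claw":0.9},
], grip_force=20)

```text
time_s: 22.7
ee_pos: [0.4787, -0.0537, 0.0923]
eef_rot: [-3.142, -0.002, 0.003]
force: [0.4, 1.6, 5.6]
grip_width: 0.016
grip_force: 20.0
```

>>> step_arm([
  {"dx":0,"dy":0.012,"dz":0,"rx":0,"ry":0,"rz":0,"claw":0.9},
  {"dx":0,"dy":0,"dz":0,"rx":0,"ry":0,"rz":0,"claw":0.9},
  {"dx":0,"dy":0,"dz":0,"rx":0,"ry":0,"rz":0,"claw":0.9},
])

```text
time_s: 23.0
ee_pos: [0.4787, -0.0545, 0.0923]
eef_rot: [-3.141, -0.002, 0.003]
force: [-0.2, 5.2, 6.3]
grip_width: 0.016
grip_force: 20.0
```

>>> step_arm([
  {"dx":0,"dy":0,"dz":0,"rx":0,"ry":0,"rz":0,"claw":0.75},
  {"dx":0,"dy":0,"dz":0,"rx":0,"ry":0,"rz":0,"claw":0.6},
  {"dx":0,"dy":0,"dz":-0.3,"rx":0,"ry":0,"rz":0,"claw":0.5},
  {"dx":0,"dy":0,"dz":-0.3,"rx":0,"ry":0,"rz":0,"claw":0.5},
  {"dx":0,"dy":0,"dz":-0.3,"rx":0,"ry":0,"rz":0,"claw":0.5},
  {"dx":0,"dy":0,"dz":0,"rx":0,"ry":0,"rz":0,"claw":0.5},
  {"dx":0,"dy":0,"dz":0,"rx":0,"ry":0,"rz":0,"claw":0.5},
])

```text
time_s: 23.7
ee_pos: [0.4782, -0.055, 0.1814]
eef_rot: [3.141, -0.001, 0.003]
force: [0.0, 0.6, -0.2]
grip_width: 0.0468
grip_force: 0.0
```

Run:
```python
from h import *
o=telemetry.get_obs();print(o["time_s"],o["ee_pos"],o["eef_rot"],o["force"])
s=viewer.camera("scene");print("scene");blobs(s,.098,.12)
```

```text
23.7 [ 0.47817348 -0.05504795  0.18143502] [ 3.14133284e+00 -5.62217984e-04  3.16315637e-03] [ 0.00161398  0.56930607 -0.1936235 ]
scene
  px [275.6 244. ] n 348 mean [ 0.4789 -0.0555  0.103 ] min [ 0.461 -0.063  0.098] max [ 0.496 -0.047  0.107] rectc [ 0.4785 -0.0548] ang 0.2
  px [379.6 282.3] n 356 mean [ 0.6034 -0.0046  0.11  ] min [ 0.59  -0.014  0.098] max [0.613 0.01  0.117] rectc [ 0.6014 -0.0023] ang 25.0
```

>>> step_arm([
  {"dx":0.308,"dy":-0.136,"dz":0,"rx":0,"ry":0,"rz":0,"claw":0.5},
  {"dx":0.308,"dy":-0.136,"dz":0,"rx":0,"ry":0,"rz":0,"claw":0.5},
  {"dx":0.308,"dy":-0.136,"dz":0,"rx":0,"ry":0,"rz":0,"claw":0.5},
  {"dx":0.308,"dy":-0.136,"dz":0,"rx":0,"ry":0,"rz":0,"claw":0.5},
  {"dx":0,"dy":0,"dz":0,"rx":0,"ry":0,"rz":-0.0942,"claw":0.5},
  {"dx":0,"dy":0,"dz":0,"rx":0,"ry":0,"rz":-0.0942,"claw":0.5},
  {"dx":0,"dy":0,"dz":0,"rx":0,"ry":0,"rz":-0.0942,"claw":0.5},
  {"dx":0,"dy":0,"dz":0,"rx":0,"ry":0,"rz":-0.0942,"claw":0.5},
  {"dx":0,"dy":0,"dz":0,"rx":0,"ry":0,"rz":-0.0942,"claw":0.5},
  {"dx":0,"dy":0,"dz":0,"rx":0,"ry":0,"rz":-0.0942,"claw":0.5},
])

```text
time_s: 24.75
ee_pos: [0.6007, -0.0002, 0.1797]
eef_rot: [-3.139, 0.002, 0.897]
force: [-0.4, 0.1, -0.1]
grip_width: 0.047
grip_force: 0.0
```

>>> step_arm([
  {"dx":0,"dy":0,"dz":0,"rx":0,"ry":0,"rz":-0.0942,"claw":0.5},
  {"dx":0,"dy":0,"dz":0,"rx":0,"ry":0,"rz":-0.0942,"claw":0.5},
  {"dx":0,"dy":0,"dz":0,"rx":0,"ry":0,"rz":0,"claw":0.5},
  {"dx":0,"dy":0,"dz":0,"rx":0,"ry":0,"rz":0,"claw":0.5},
])

```text
time_s: 25.15
ee_pos: [0.6009, -0.0002, 0.1804]
eef_rot: [-3.14, 0.001, 1.182]
force: [0.6, 0.4, -0.1]
grip_width: 0.0471
grip_force: 0.0
```

>>> step_arm([
  {"dx":0,"dy":0,"dz":0.2,"rx":0,"ry":0,"rz":0,"claw":0.5},
  {"dx":0,"dy":0,"dz":0.2,"rx":0,"ry":0,"rz":0,"claw":0.5},
  {"dx":0,"dy":0,"dz":0.2,"rx":0,"ry":0,"rz":0,"claw":0.5},
  {"dx":0,"dy":0,"dz":0.18,"rx":0,"ry":0,"rz":0,"claw":0.5},
  {"dx":0,"dy":0,"dz":0,"rx":0,"ry":0,"rz":0,"claw":0.66},
  {"dx":0,"dy":0,"dz":0,"rx":0,"ry":0,"rz":0,"claw":0.66},
  {"dx":0,"dy":0,"dz":0,"rx":0,"ry":0,"rz":0,"claw":0.66},
], grip_force=8)

```text
time_s: 25.85
ee_pos: [0.6017, -0.0002, 0.1046]
eef_rot: [3.14, -0.0, 1.186]
force: [0.3, -0.4, 0.0]
grip_width: 0.0321
grip_force: 0.0
```

>>> step_arm([
  {"dx":0.019,"dy":-0.061,"dz":0,"rx":0,"ry":0,"rz":0,"claw":0.66},
  {"dx":0.019,"dy":-0.061,"dz":0,"rx":0,"ry":0,"rz":0,"claw":0.66},
  {"dx":0.009,"dy":-0.074,"dz":0,"rx":0,"ry":0,"rz":0,"claw":0.66},
  {"dx":0.009,"dy":-0.074,"dz":0,"rx":0,"ry":0,"rz":0,"claw":0.66},
  {"dx":-0.007,"dy":-0.075,"dz":0,"rx":0,"ry":0,"rz":0,"claw":0.66},
  {"dx":-0.007,"dy":-0.075,"dz":0,"rx":0,"ry":0,"rz":0,"claw":0.66},
  {"dx":-0.021,"dy":-0.072,"dz":0,"rx":0,"ry":0,"rz":0,"claw":0.66},
  {"dx":-0.021,"dy":-0.072,"dz":0,"rx":0,"ry":0,"rz":0,"claw":0.66},
  {"dx":0,"dy":0,"dz":0,"rx":0,"ry":0,"rz":0,"claw":0.66},
])

```text
time_s: 26.75
ee_pos: [0.5482, 0.0212, 0.1038]
eef_rot: [3.142, 0.0, 1.187]
force: [-0.7, 0.2, 0.9]
grip_width: 0.0322
grip_force: 0.0
```

>>> step_arm([
  {"dx":-0.005,"dy":-0.025,"dz":0,"rx":0,"ry":0,"rz":0,"claw":0.66},
  {"dx":-0.005,"dy":-0.015,"dz":0,"rx":0,"ry":0,"rz":0,"claw":0.66},
  {"dx":0,"dy":0,"dz":0,"rx":0,"ry":0,"rz":0,"claw":0.66},
])

```text
time_s: 27.05
ee_pos: [0.545, 0.0216, 0.1036]
eef_rot: [3.141, -0.0, 1.187]
force: [3.0, 0.2, 1.6]
grip_width: 0.0319
grip_force: 1.6
```

>>> step_arm([
  {"dx":-0.005,"dy":-0.015,"dz":0,"rx":0,"ry":0,"rz":0,"claw":0.66},
  {"dx":-0.005,"dy":-0.01,"dz":0,"rx":0,"ry":0,"rz":0,"claw":0.66},
  {"dx":0,"dy":0,"dz":0,"rx":0,"ry":0,"rz":0,"claw":0.66},
])

```text
time_s: 27.35
ee_pos: [0.5434, 0.0216, 0.1037]
eef_rot: [3.139, -0.001, 1.187]
force: [12.4, 1.1, -3.2]
grip_width: 0.0324
grip_force: 5.7
```

>>> step_arm([
  {"dx":0,"dy":0.03,"dz":0,"rx":0,"ry":0,"rz":0,"claw":0.5},
  {"dx":0,"dy":0,"dz":0,"rx":0,"ry":0,"rz":0,"claw":0.5},
  {"dx":0,"dy":0,"dz":0,"rx":0,"ry":0,"rz":0,"claw":0.5},
  {"dx":0,"dy":0,"dz":-0.25,"rx":0,"ry":0,"rz":0,"claw":0.5},
  {"dx":0,"dy":0,"dz":-0.35,"rx":0,"ry":0,"rz":0,"claw":0.5},
  {"dx":0,"dy":0,"dz":-0.35,"rx":0,"ry":0,"rz":0,"claw":0.5},
  {"dx":0,"dy":0,"dz":0,"rx":0,"ry":0,"rz":0.0945,"claw":0.5},
  {"dx":0,"dy":0,"dz":0,"rx":0,"ry":0,"rz":0.0945,"claw":0.5},
  {"dx":0,"dy":0,"dz":0,"rx":0,"ry":0,"rz":0.0945,"claw":0.5},
  {"dx":0,"dy":0,"dz":0,"rx":0,"ry":0,"rz":0.0945,"claw":0.5},
])

```text
time_s: 28.35
ee_pos: [0.5446, 0.0204, 0.1983]
eef_rot: [-3.141, 0.001, 0.587]
force: [-0.4, -0.4, -0.4]
grip_width: 0.047
grip_force: 0.0
```

>>> step_arm([
  {"dx":0,"dy":0,"dz":0,"rx":0,"ry":0,"rz":0.0945,"claw":0.5},
  {"dx":0,"dy":0,"dz":0,"rx":0,"ry":0,"rz":0.0945,"claw":0.5},
  {"dx":0,"dy":0,"dz":0,"rx":0,"ry":0,"rz":0.0945,"claw":0.5},
  {"dx":0,"dy":0,"dz":0,"rx":0,"ry":0,"rz":0.0945,"claw":0.5},
  {"dx":-0.34,"dy":0.15,"dz":0,"rx":0,"ry":0,"rz":0,"claw":0.5},
  {"dx":-0.34,"dy":0.15,"dz":0,"rx":0,"ry":0,"rz":0,"claw":0.5},
  {"dx":-0.34,"dy":0.15,"dz":0,"rx":0,"ry":0,"rz":0,"claw":0.5},
  {"dx":-0.34,"dy":0.15,"dz":0,"rx":0,"ry":0,"rz":0,"claw":0.5},
  {"dx":-0.34,"dy":0.15,"dz":0,"rx":0,"ry":0,"rz":0,"claw":0.5},
  {"dx":0,"dy":0,"dz":0,"rx":0,"ry":0,"rz":0,"claw":0.5},
])

```text
time_s: 29.35
ee_pos: [0.3722, -0.0553, 0.1984]
eef_rot: [3.141, 0.001, -0.002]
force: [0.8, 0.3, -0.6]
grip_width: 0.0471
grip_force: 0.0
```

Run:
```python
from h import *
o=telemetry.get_obs();print(o["time_s"],o["ee_pos"],o["eef_rot"],o["force"])
p=viewer.camera("wrist");Rt(o,p)
c=p["R"]@np.array([.435,-.054,.03])+p["t"];u,v=int(p["fx"]*c[0]/c[2]+p["cx"]),int(p["fy"]*c[1]/c[2]+p["cy"]);print(u,v)
a=cv2.resize(p["img"][max(v-60,0):max(v-60,0)+75,u-50:u+50],(800,600),interpolation=cv2.INTER_CUBIC)[:,:,::-1]
cv2.imwrite("pics/w6.png",a)
print("tops");blobs(p,.09,.125);print("brass");blobs(p,.0,.05,brass(p))
s=viewer.camera("scene");print("scene");blobs(s,.098,.12)
```

```text
29.35 [ 0.37215285 -0.05525762  0.19843146] [ 3.14139485e+00  6.02605012e-04 -2.24774150e-03] [ 0.7627186   0.29010117 -0.56602963]
320 140
tops
  px [315.1  66.3] n 1901 mean [ 0.4787 -0.0512  0.1039] min [ 0.461 -0.059  0.09 ] max [ 0.496 -0.043  0.107] rectc [ 0.4786 -0.051 ] ang 0.0
brass
  px [320.8 172.1] n 1193 mean [ 0.4104 -0.0538  0.0258] min [ 0.389 -0.073  0.021] max [ 0.431 -0.035  0.028] rectc [ 0.4084 -0.0539] ang 46.8
  px [ 98.1 168.9] n 1427 mean [0.4132 0.1194 0.0258] min [0.397 0.104 0.021] max [0.429 0.136 0.028] rectc [0.4131 0.1198] ang 76.7
  px [304.2 228.8] n 2730 mean [ 0.3644 -0.0402  0.0243] min [ 0.355 -0.108  0.022] max [0.373 0.029 0.027] rectc [ 0.3641 -0.0396] ang 0.6
scene
  px [277.7 242.6] n 353 mean [ 0.479  -0.0523  0.1029] min [ 0.461 -0.06   0.098] max [ 0.496 -0.043  0.107] rectc [ 0.4782 -0.0515] ang 90.0
  px [363.1 242.6] n 327 mean [0.5515 0.0203 0.1097] min [0.539 0.011 0.098] max [0.561 0.032 0.116] rectc [0.5501 0.0219] ang 1.5
```

View pics/w6.png

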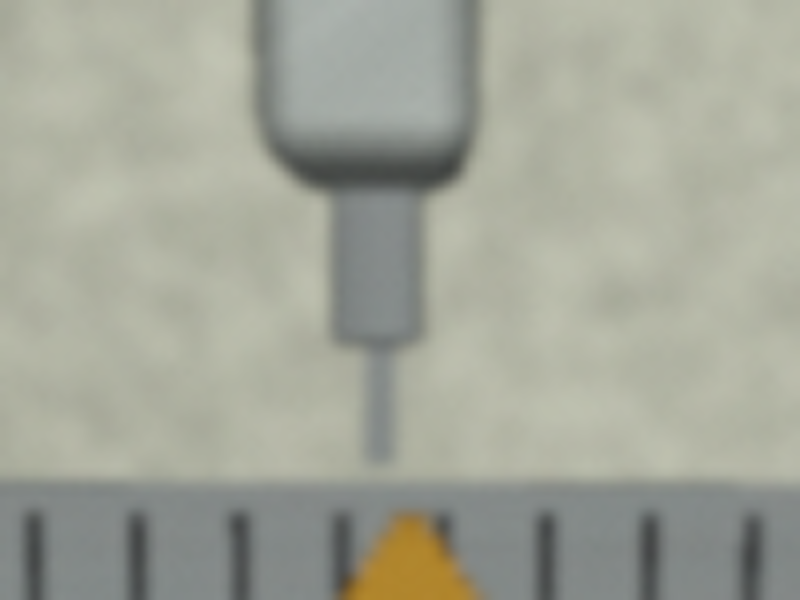

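Another +3.1 mm (pointer about 4 px left of tip), the same as the first time even though I pushed differently. So locking itself pulls the stop +y by about 3 mm, and I'll pre-set it that much towards -y.

>>> step_arm([
  {"dx":0,"dy":0,"dz":0,"rx":0,"ry":0,"rz":-0.095,"claw":0.5},
  {"dx":0,"dy":0,"dz":0,"rx":0,"ry":0,"rz":-0.095,"claw":0.5},
  {"dx":0,"dy":0,"dz":0,"rx":0,"ry":0,"rz":-0.095,"claw":0.5},
  {"dx":0,"dy":0,"dz":0,"rx":0,"ry":0,"rz":-0.095,"claw":0.5},
  {"dx":0,"dy":0,"dz":0,"rx":0,"ry":0,"rz":-0.095,"claw":0.5},
  {"dx":0,"dy":0,"dz":0,"rx":0,"ry":0,"rz":-0.095,"claw":0.5},
  {"dx":0,"dy":0,"dz":0,"rx":0,"ry":0,"rz":-0.095,"claw":0.5},
  {"dx":0,"dy":0,"dz":0,"rx":0,"ry":0,"rz":-0.095,"claw":0.5},
  {"dx":0,"dy":0,"dz":0,"rx":0,"ry":0,"rz":-0.095,"claw":0.5},
  {"dx":0,"dy":0,"dz":0,"rx":0,"ry":0,"rz":-0.095,"claw":0.5},
])

```text
time_s: 30.45
ee_pos: [0.3756, -0.0541, 0.1983]
eef_rot: [-3.141, -0.0, 1.499]
force: [0.2, 0.0, -0.6]
grip_width: 0.0469
grip_force: 0.0
```

>>> step_arm([
  {"dx":0,"dy":0,"dz":0,"rx":0,"ry":0,"rz":-0.05,"claw":0.5},
  {"dx":0.158,"dy":0.355,"dz":0,"rx":0,"ry":0,"rz":0,"claw":0.5},
  {"dx":0.158,"dy":0.355,"dz":0,"rx":0,"ry":0,"rz":0,"claw":0.5},
  {"dx":0.158,"dy":0.355,"dz":0,"rx":0,"ry":0,"rz":0,"claw":0.5},
  {"dx":0.158,"dy":0.355,"dz":0,"rx":0,"ry":0,"rz":0,"claw":0.5},
  {"dx":0.158,"dy":0.355,"dz":0,"rx":0,"ry":0,"rz":0,"claw":0.5},
  {"dx":0,"dy":0,"dz":0,"rx":0,"ry":0,"rz":0,"claw":0.5},
])

```text
time_s: 31.15
ee_pos: [0.5553, 0.0267, 0.1966]
eef_rot: [-3.14, -0.0, 1.573]
force: [-0.1, -0.5, -0.5]
grip_width: 0.0469
grip_force: 0.0
```

>>> step_arm([
  {"dx":-0.03,"dy":-0.05,"dz":0,"rx":0,"ry":0,"rz":0,"claw":0.5},
  {"dx":0,"dy":0,"dz":0.25,"rx":0,"ry":0,"rz":0,"claw":0.5},
  {"dx":0,"dy":0,"dz":0.25,"rx":0,"ry":0,"rz":0,"claw":0.5},
  {"dx":0,"dy":0,"dz":0.25,"rx":0,"ry":0,"rz":0,"claw":0.5},
  {"dx":0,"dy":0,"dz":0.2,"rx":0,"ry":0,"rz":0,"claw":0.5},
  {"dx":0,"dy":0,"dz":0,"rx":0,"ry":0,"rz":0,"claw":0.7},
  {"dx":0,"dy":0,"dz":0,"rx":0,"ry":0,"rz":0,"claw":0.7},
  {"dx":0,"dy":0,"dz":0,"rx":0,"ry":0,"rz":0,"claw":0.7},
])

```text
time_s: 31.95
ee_pos: [0.5478, 0.0213, 0.1049]
eef_rot: [3.14, 0.0, 1.57]
force: [0.4, -0.5, 0.3]
grip_width: 0.0289
grip_force: 0.0
```

>>> step_arm([
  {"dx":-0.004,"dy":0.075,"dz":0,"rx":0,"ry":0,"rz":0.0637,"claw":0.7},
  {"dx":-0.004,"dy":0.075,"dz":0,"rx":0,"ry":0,"rz":0.0637,"claw":0.7},
  {"dx":-0.004,"dy":0.075,"dz":0,"rx":0,"ry":0,"rz":0.0637,"claw":0.7},
  {"dx":-0.004,"dy":0.075,"dz":0,"rx":0,"ry":0,"rz":0.0637,"claw":0.7},
  {"dx":-0.004,"dy":0.075,"dz":0,"rx":0,"ry":0,"rz":0.0637,"claw":0.7},
  {"dx":-0.004,"dy":0.075,"dz":0,"rx":0,"ry":0,"rz":0.0637,"claw":0.7},
  {"dx":-0.004,"dy":0.075,"dz":0,"rx":0,"ry":0,"rz":0.0637,"claw":0.7},
  {"dx":-0.004,"dy":0.075,"dz":0,"rx":0,"ry":0,"rz":0.0637,"claw":0.7},
  {"dx":0,"dy":0,"dz":0,"rx":0,"ry":0,"rz":0,"claw":0.7},
])

```text
time_s: 32.85
ee_pos: [0.6018, -0.0019, 0.1045]
eef_rot: [3.141, -0.001, 0.768]
force: [0.1, 0.2, -1.0]
grip_width: 0.0283
grip_force: 0.0
```

>>> step_arm([
  {"dx":0,"dy":0,"dz":0,"rx":0,"ry":0,"rz":0,"claw":0.6},
  {"dx":0,"dy":0,"dz":0,"rx":0,"ry":0,"rz":0,"claw":0.5},
  {"dx":0,"dy":0,"dz":-0.25,"rx":0,"ry":0,"rz":0,"claw":0.5},
  {"dx":0,"dy":0,"dz":-0.25,"rx":0,"ry":0,"rz":0,"claw":0.5},
  {"dx":0,"dy":0,"dz":0,"rx":0,"ry":0,"rz":0.0903,"claw":0.5},
  {"dx":0,"dy":0,"dz":0,"rx":0,"ry":0,"rz":0.0903,"claw":0.5},
  {"dx":0,"dy":0,"dz":0,"rx":0,"ry":0,"rz":0.0903,"claw":0.5},
  {"dx":0,"dy":0,"dz":0,"rx":0,"ry":0,"rz":0.0903,"claw":0.5},
  {"dx":0,"dy":0,"dz":0,"rx":0,"ry":0,"rz":0.0903,"claw":0.5},
  {"dx":0,"dy":0,"dz":0,"rx":0,"ry":0,"rz":0.038,"claw":0.5},
])

```text
time_s: 33.85
ee_pos: [0.6011, -0.0014, 0.1537]
eef_rot: [3.141, -0.0, -0.003]
force: [0.1, 0.6, -0.6]
grip_width: 0.0468
grip_force: 0.0
```

Run:
```python
from h import *
o=telemetry.get_obs();print(o["time_s"],o["ee_pos"],o["eef_rot"],o["force"])
s=viewer.camera("scene");print("scene");blobs(s,.098,.12)
```

```text
33.85 [ 0.60110304 -0.00141819  0.15372738] [ 3.14146374e+00 -3.13305386e-04 -2.59031426e-03] [ 0.07740737  0.61324713 -0.64129843]
scene
  px [276.5 243.5] n 354 mean [ 0.479  -0.0541  0.1028] min [ 0.459 -0.062  0.098] max [ 0.496 -0.045  0.106] rectc [ 0.4778 -0.0536] ang 88.8
  px [381.1 281.4] n 329 mean [ 0.6037 -0.0027  0.1102] min [ 0.592 -0.012  0.098] max [0.613 0.01  0.116] rectc [ 0.6026 -0.0008] ang 45.4
```

>>> step_arm([
  {"dx":-0.3065,"dy":0.129,"dz":0,"rx":0,"ry":0,"rz":0,"claw":0.5},
  {"dx":-0.3065,"dy":0.129,"dz":0,"rx":0,"ry":0,"rz":0,"claw":0.5},
  {"dx":-0.3065,"dy":0.129,"dz":0,"rx":0,"ry":0,"rz":0,"claw":0.5},
  {"dx":-0.3065,"dy":0.129,"dz":0,"rx":0,"ry":0,"rz":0,"claw":0.5},
  {"dx":0,"dy":0,"dz":0,"rx":0,"ry":0,"rz":0,"claw":0.5},
  {"dx":0,"dy":0,"dz":0,"rx":0,"ry":0,"rz":0,"claw":0.5},
])

```text
time_s: 34.5
ee_pos: [0.4789, -0.0534, 0.1541]
eef_rot: [3.141, -0.001, 0.002]
force: [0.7, 0.6, 0.2]
grip_width: 0.0469
grip_force: 0.0
```

>>> step_arm([
  {"dx":0,"dy":0,"dz":0.2,"rx":0,"ry":0,"rz":0,"claw":0.5},
  {"dx":0,"dy":0,"dz":0.2,"rx":0,"ry":0,"rz":0,"claw":0.5},
  {"dx":0,"dy":0,"dz":0.2,"rx":0,"ry":0,"rz":0,"claw":0.5},
  {"dx":0,"dy":0,"dz":0,"rx":0,"ry":0,"rz":0,"claw":0.7},
  {"dx":0,"dy":0,"dz":0,"rx":0,"ry":0,"rz":0,"claw":0.9},
  {"dx":0,"dy":0,"dz":0,"rx":0,"ry":0,"rz":0,"claw":0.9},
  {"dx":0,"dy":0,"dz":0,"rx":0,"ry":0,"rz":0,"claw":0.9},
], grip_force=20)

```text
time_s: 35.2
ee_pos: [0.4793, -0.0533, 0.0944]
eef_rot: [3.141, -0.002, 0.001]
force: [0.2, 0.4, 1.1]
grip_width: 0.0186
grip_force: 0.0
```

>>> step_arm([
  {"dx":0,"dy":0,"dz":0,"rx":0,"ry":0,"rz":0,"claw":0.9},
  {"dx":0,"dy":0,"dz":0,"rx":0,"ry":0,"rz":0,"claw":0.9},
  {"dx":0,"dy":0.02,"dz":0,"rx":0,"ry":0,"rz":0,"claw":0.9},
  {"dx":0,"dy":0.02,"dz":0,"rx":0,"ry":0,"rz":0,"claw":0.9},
  {"dx":0,"dy":0,"dz":0,"rx":0,"ry":0,"rz":0,"claw":0.9},
  {"dx":0,"dy":0,"dz":0,"rx":0,"ry":0,"rz":0,"claw":0.9},
])

```text
time_s: 35.8
ee_pos: [0.4792, -0.0569, 0.0943]
eef_rot: [-3.141, -0.002, 0.001]
force: [0.1, 5.2, 6.5]
grip_width: 0.0161
grip_force: 20.0
```

>>> step_arm([
  {"dx":0,"dy":0.004,"dz":0,"rx":0,"ry":0,"rz":0,"claw":0.9},
  {"dx":0,"dy":0,"dz":0,"rx":0,"ry":0,"rz":0,"claw":0.9},
  {"dx":0,"dy":0,"dz":0,"rx":0,"ry":0,"rz":0,"claw":0.75},
  {"dx":0,"dy":0,"dz":0,"rx":0,"ry":0,"rz":0,"claw":0.6},
  {"dx":0,"dy":0,"dz":-0.3,"rx":0,"ry":0,"rz":0,"claw":0.5},
  {"dx":0,"dy":0,"dz":-0.3,"rx":0,"ry":0,"rz":0,"claw":0.5},
  {"dx":0,"dy":0,"dz":-0.3,"rx":0,"ry":0,"rz":0,"claw":0.5},
  {"dx":0,"dy":0,"dz":0,"rx":0,"ry":0,"rz":0,"claw":0.5},
  {"dx":0,"dy":0,"dz":0,"rx":0,"ry":0,"rz":0,"claw":0.5},
])

```text
time_s: 36.7
ee_pos: [0.4786, -0.0578, 0.1834]
eef_rot: [3.141, -0.0, 0.001]
force: [0.3, -0.0, -0.1]
grip_width: 0.0465
grip_force: 0.0
```

Run:
```python
from h import *
o=telemetry.get_obs();print(o["time_s"],o["ee_pos"],o["eef_rot"],o["force"])
s=viewer.camera("scene");print("scene");blobs(s,.098,.12)
```

```text
36.7 [ 0.47863972 -0.05778817  0.18340149] [ 3.14133675e+00 -4.92378798e-04  7.76227072e-04] [ 0.27933435 -0.01866562 -0.12235588]
scene
  px [274.  245.2] n 353 mean [ 0.4789 -0.0581  0.103 ] min [ 0.459 -0.066  0.098] max [ 0.496 -0.049  0.107] rectc [ 0.4778 -0.0572] ang 89.0
  px [377.9 283.3] n 359 mean [ 0.603  -0.0069  0.1098] min [ 0.59  -0.016  0.098] max [0.613 0.007 0.116] rectc [ 0.6017 -0.0045] ang 66.6
```

>>> step_arm([
  {"dx":0.307,"dy":-0.136,"dz":0,"rx":0,"ry":0,"rz":0,"claw":0.5},
  {"dx":0.307,"dy":-0.136,"dz":0,"rx":0,"ry":0,"rz":0,"claw":0.5},
  {"dx":0.307,"dy":-0.136,"dz":0,"rx":0,"ry":0,"rz":0,"claw":0.5},
  {"dx":0.307,"dy":-0.136,"dz":0,"rx":0,"ry":0,"rz":0,"claw":0.5},
  {"dx":0,"dy":0,"dz":0,"rx":0,"ry":0,"rz":-0.0942,"claw":0.5},
  {"dx":0,"dy":0,"dz":0,"rx":0,"ry":0,"rz":-0.0942,"claw":0.5},
  {"dx":0,"dy":0,"dz":0,"rx":0,"ry":0,"rz":-0.0942,"claw":0.5},
  {"dx":0,"dy":0,"dz":0,"rx":0,"ry":0,"rz":-0.0942,"claw":0.5},
  {"dx":0,"dy":0,"dz":0,"rx":0,"ry":0,"rz":-0.0942,"claw":0.5},
  {"dx":0,"dy":0,"dz":0,"rx":0,"ry":0,"rz":-0.0942,"claw":0.5},
])

```text
time_s: 37.75
ee_pos: [0.6009, -0.0032, 0.1816]
eef_rot: [-3.139, 0.002, 0.895]
force: [0.4, 0.2, 0.7]
grip_width: 0.0472
grip_force: 0.0
```

>>> step_arm([
  {"dx":0,"dy":0,"dz":0,"rx":0,"ry":0,"rz":-0.0942,"claw":0.5},
  {"dx":0,"dy":0,"dz":0,"rx":0,"ry":0,"rz":-0.0942,"claw":0.5},
  {"dx":0,"dy":0,"dz":0,"rx":0,"ry":0,"rz":0,"claw":0.5},
  {"dx":0,"dy":0,"dz":0,"rx":0,"ry":0,"rz":0,"claw":0.5},
])

```text
time_s: 38.15
ee_pos: [0.6011, -0.0032, 0.1824]
eef_rot: [-3.14, 0.001, 1.18]
force: [0.4, 0.2, 0.2]
grip_width: 0.0467
grip_force: 0.0
```

>>> step_arm([
  {"dx":0,"dy":0,"dz":0.2,"rx":0,"ry":0,"rz":0,"claw":0.5},
  {"dx":0,"dy":0,"dz":0.2,"rx":0,"ry":0,"rz":0,"claw":0.5},
  {"dx":0,"dy":0,"dz":0.2,"rx":0,"ry":0,"rz":0,"claw":0.5},
  {"dx":0,"dy":0,"dz":0.19,"rx":0,"ry":0,"rz":0,"claw":0.5},
  {"dx":0,"dy":0,"dz":0,"rx":0,"ry":0,"rz":0,"claw":0.66},
  {"dx":0,"dy":0,"dz":0,"rx":0,"ry":0,"rz":0,"claw":0.66},
  {"dx":0,"dy":0,"dz":0,"rx":0,"ry":0,"rz":0,"claw":0.66},
], grip_force=8)

```text
time_s: 38.85
ee_pos: [0.6019, -0.0032, 0.1056]
eef_rot: [3.14, -0.0, 1.183]
force: [0.5, 0.9, -0.2]
grip_width: 0.0319
grip_force: 0.0
```

>>> step_arm([
  {"dx":0.019,"dy":-0.061,"dz":0,"rx":0,"ry":0,"rz":0,"claw":0.66},
  {"dx":0.019,"dy":-0.061,"dz":0,"rx":0,"ry":0,"rz":0,"claw":0.66},
  {"dx":0.009,"dy":-0.074,"dz":0,"rx":0,"ry":0,"rz":0,"claw":0.66},
  {"dx":0.009,"dy":-0.074,"dz":0,"rx":0,"ry":0,"rz":0,"claw":0.66},
  {"dx":-0.007,"dy":-0.075,"dz":0,"rx":0,"ry":0,"rz":0,"claw":0.66},
  {"dx":-0.007,"dy":-0.075,"dz":0,"rx":0,"ry":0,"rz":0,"claw":0.66},
  {"dx":-0.021,"dy":-0.072,"dz":0,"rx":0,"ry":0,"rz":0,"claw":0.66},
  {"dx":-0.021,"dy":-0.072,"dz":0,"rx":0,"ry":0,"rz":0,"claw":0.66},
  {"dx":0,"dy":0,"dz":0,"rx":0,"ry":0,"rz":0,"claw":0.66},
])

```text
time_s: 39.75
ee_pos: [0.5484, 0.0182, 0.1047]
eef_rot: [-3.142, 0.0, 1.185]
force: [0.4, -0.4, 0.4]
grip_width: 0.0321
grip_force: 0.0
```

>>> step_arm([
  {"dx":-0.005,"dy":-0.025,"dz":0,"rx":0,"ry":0,"rz":0,"claw":0.66},
  {"dx":-0.005,"dy":-0.015,"dz":0,"rx":0,"ry":0,"rz":0,"claw":0.66},
  {"dx":0,"dy":0,"dz":0,"rx":0,"ry":0,"rz":0,"claw":0.66},
])

```text
time_s: 40.05
ee_pos: [0.5453, 0.0187, 0.1046]
eef_rot: [3.141, -0.0, 1.185]
force: [4.0, 0.6, 2.3]
grip_width: 0.032
grip_force: 1.6
```

>>> step_arm([
  {"dx":-0.005,"dy":-0.015,"dz":0,"rx":0,"ry":0,"rz":0,"claw":0.66},
  {"dx":-0.005,"dy":-0.012,"dz":0,"rx":0,"ry":0,"rz":0,"claw":0.66},
  {"dx":0,"dy":0,"dz":0,"rx":0,"ry":0,"rz":0,"claw":0.66},
])

```text
time_s: 40.35
ee_pos: [0.5433, 0.0188, 0.1047]
eef_rot: [3.139, -0.001, 1.184]
force: [12.1, 0.8, -1.8]
grip_width: 0.032
grip_force: 5.1
```

>>> step_arm([
  {"dx":0,"dy":0.03,"dz":0,"rx":0,"ry":0,"rz":0,"claw":0.5},
  {"dx":0,"dy":0,"dz":0,"rx":0,"ry":0,"rz":0,"claw":0.5},
  {"dx":0,"dy":0,"dz":0,"rx":0,"ry":0,"rz":0,"claw":0.5},
  {"dx":0,"dy":0,"dz":-0.25,"rx":0,"ry":0,"rz":0,"claw":0.5},
  {"dx":0,"dy":0,"dz":-0.35,"rx":0,"ry":0,"rz":0,"claw":0.5},
  {"dx":0,"dy":0,"dz":-0.35,"rx":0,"ry":0,"rz":0,"claw":0.5},
  {"dx":0,"dy":0,"dz":0,"rx":0,"ry":0,"rz":0.0945,"claw":0.5},
  {"dx":0,"dy":0,"dz":0,"rx":0,"ry":0,"rz":0.0945,"claw":0.5},
  {"dx":0,"dy":0,"dz":0,"rx":0,"ry":0,"rz":0.0945,"claw":0.5},
  {"dx":0,"dy":0,"dz":0,"rx":0,"ry":0,"rz":0.0945,"claw":0.5},
])

```text
time_s: 41.35
ee_pos: [0.5447, 0.0176, 0.1993]
eef_rot: [-3.141, 0.001, 0.585]
force: [-0.8, -0.1, -0.4]
grip_width: 0.0467
grip_force: 0.0
```

>>> step_arm([
  {"dx":0,"dy":0,"dz":0,"rx":0,"ry":0,"rz":0.0945,"claw":0.5},
  {"dx":0,"dy":0,"dz":0,"rx":0,"ry":0,"rz":0.0945,"claw":0.5},
  {"dx":0,"dy":0,"dz":0,"rx":0,"ry":0,"rz":0.0945,"claw":0.5},
  {"dx":0,"dy":0,"dz":0,"rx":0,"ry":0,"rz":0.0945,"claw":0.5},
  {"dx":-0.34,"dy":0.145,"dz":0,"rx":0,"ry":0,"rz":0,"claw":0.5},
  {"dx":-0.34,"dy":0.145,"dz":0,"rx":0,"ry":0,"rz":0,"claw":0.5},
  {"dx":-0.34,"dy":0.145,"dz":0,"rx":0,"ry":0,"rz":0,"claw":0.5},
  {"dx":-0.34,"dy":0.145,"dz":0,"rx":0,"ry":0,"rz":0,"claw":0.5},
  {"dx":-0.34,"dy":0.145,"dz":0,"rx":0,"ry":0,"rz":0,"claw":0.5},
  {"dx":0,"dy":0,"dz":0,"rx":0,"ry":0,"rz":0,"claw":0.5},
])

```text
time_s: 42.35
ee_pos: [0.3721, -0.0551, 0.1994]
eef_rot: [3.141, 0.001, -0.005]
force: [0.5, 0.1, -0.1]
grip_width: 0.047
grip_force: 0.0
```

Run:
```python
from h import *
o=telemetry.get_obs();print(o["time_s"],o["ee_pos"],o["eef_rot"],o["force"])
p=viewer.camera("wrist");Rt(o,p)
c=p["R"]@np.array([.435,-.054,.03])+p["t"];u,v=int(p["fx"]*c[0]/c[2]+p["cx"]),int(p["fy"]*c[1]/c[2]+p["cy"]);print(u,v)
w=cv2.resize(p["img"][max(v-60,0):max(v-60,0)+75,u-50:u+50],(800,600),interpolation=cv2.INTER_CUBIC)[:,:,::-1]
cv2.imwrite("pics/w7.png",w)
print("tops");blobs(p,.09,.125);print("brass");blobs(p,.0,.05,brass(p))
s=viewer.camera("scene");print("scene");blobs(s,.098,.12)
```

```text
42.35 [ 0.37206262 -0.05511863  0.19941261] [ 3.14144745e+00  6.29550563e-04 -4.50192774e-03] [ 0.52744251  0.1177252  -0.14546845]
320 139
tops
  px [319.5  66.6] n 1876 mean [ 0.4785 -0.0537  0.1038] min [ 0.461 -0.061  0.09 ] max [ 0.497 -0.046  0.107] rectc [ 0.4786 -0.0537] ang 89.6
brass
  px [320.8 171.5] n 1155 mean [ 0.4106 -0.0538  0.0258] min [ 0.389 -0.073  0.019] max [ 0.431 -0.035  0.028] rectc [ 0.4084 -0.0538] ang 42.8
  px [ 98.9 169.2] n 1418 mean [0.4131 0.1195 0.0257] min [0.397 0.103 0.022] max [0.429 0.136 0.028] rectc [0.413  0.1198] ang 72.6
  px [304.4 228.4] n 2722 mean [ 0.3645 -0.0401  0.0243] min [ 0.355 -0.108  0.021] max [0.373 0.029 0.027] rectc [ 0.3641 -0.0392] ang 0.5
scene
  px [275.9 243.7] n 352 mean [ 0.4789 -0.0549  0.1029] min [ 0.46  -0.062  0.098] max [ 0.496 -0.046  0.106] rectc [ 0.4778 -0.0542] ang 0.1
  px [361.4 243.7] n 332 mean [0.5513 0.0176 0.1097] min [0.537 0.009 0.098] max [0.561 0.031 0.116] rectc [0.5498 0.0195] ang 43.7
```

View pics/w7.png

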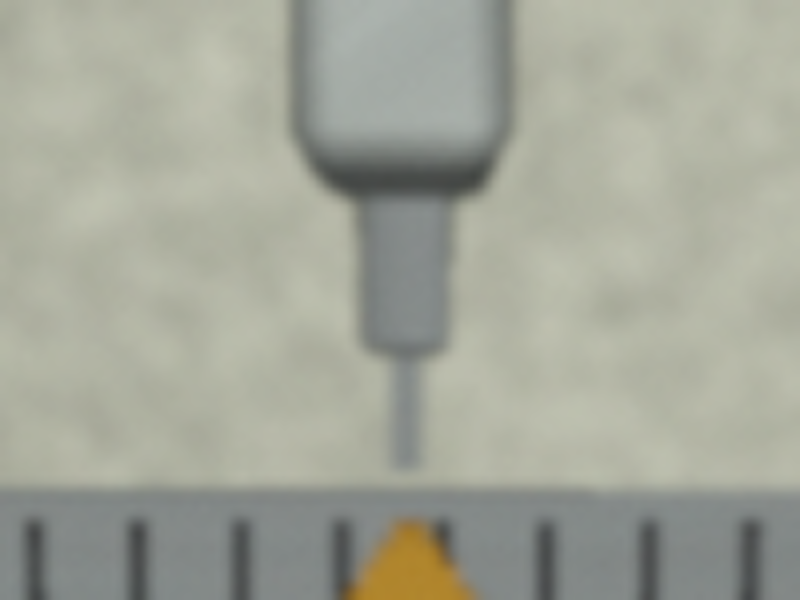

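The pointer (x≈406) lines up with the arrow tip (x≈411) to about 0.5 mm. The lever is at its locked end stop and the arm is clear.

```bash
python3 -c "
from station import hand_in
print(hand_in())"
```

```text
the job is handed in; nothing more can be done
None
```

The stop's pointer is within about 0.5 mm of the arrow clip's tip and the lever is locked at its end stop. I handed the job in at about 42 s; locking drags the stop roughly 3 mm, so I reopened the lever partway (about 0.8 rad) twice to reset it.

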